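# Scoop rubber feet into the tin

### The arm

A 6-joint arm with a two-finger parallel gripper is mounted at the origin on the work surface. World frame = base frame: x ahead of the robot, y to its left, z up, the work surface at z = 0. Lengths are in m, angles in rad, forces in N, time in s.
With the tool pointing down it reaches from about 0.35 to 0.775 m from the base axis. Payload 7.3 kg.
Tool frame: the origin (TCP) lies at the very end of the fingers, on their centre line; the grasp point (between the pads) lies 19 mm behind it (robot.hold_point_z is the distance from the TCP to the grasp point, in m); y points along the fingers, z is the direction in which the jaws open and shut, and the axes are right-handed (so a half turn about y gives the same grasp; the last joint's range is limited). The gripper opens to 92 mm and grips with 3 to 60 N. Pads are 19 mm wide; open, the fingers measure 130 mm over their backs; the gripper's body (75 mm by 190 mm) begins 47 mm behind the grasp point.
Start: joints at [1.149, 0.342, 1.524, -0, 1.275, -0.146], TCP at [0.143, 0.505, 0.227] pointing down, gripper open.
Joint ranges: [-2.53, 2.53], [-0.77, 2.02], [0.04, 2.7], [-1, 4.14], [0.28, 2.66], [-3.11, 3.11]. Speed limits (rad/s): [2.57, 2.57, 3.14, 3.14, 3.14, 3.14].

### API

Orientations are given as [roll, pitch, yaw] about the fixed x, y, z axes, in that order (R = Rz(yaw) Ry(pitch) Rx(roll)).
In Python, from cell import robot gives the robot as it stands.
- The arm moves only by the shell command python3 -m crank 'ROWS' [OPENING] [FORCE]. ROWS is a JSON object of lists of equal length, an entry for each row: "xyz": the shift along the tool's x, y, z in cm, a list of three; "roll": the turn about the tool's y in degrees. A call has 1 to 20 rows; each row shifts and turns the commanded pose from where the row before left it, along the tool's axes as they then stand; what a row does not reach is not made up. A row lasts 1/10 s, in which the tool goes at most 50 mm and 8.59 degrees, less where a joint would pass 70% of its speed; a pose out of reach is approached as far as the arm can. A call is refused whole if a number of a shift passes 5 or a number of a turn 8.59, either way. A call with a gripper value outside its range is refused whole. OPENING is the gripper command: -1 is fully open, 1 is shut, values between are in proportion, set as the call begins (- or left out, the last holds). The fingers move at their own pace and stop on an object; FORCE is the grip in N (left out, the last holds). Time passes only in rows, so rows that do not move let the fingers close. It gives the time, the measured TCP pose, the force and the opening at its end, in the units of the state.
- robot.observe(): the state, without advancing time (a new reading comes with each control period).
- robot.read_camera(name): name is "side" or "top" or "wrist"; returns the picture (480x640x3 uint8, red, green, blue); there is no depth.
- robot.calibration(name): a dict with "intrinsics" (3x3 intrinsics, pixels), "pose" (4x4, takes a point from camera to world coordinates). Camera axes: x right, y down, z forward; pixel columns grow to the right and rows downward; lengths in m; the calibration is good to about 2 mm. A picture is of the moment at which its call begins: read the wrist's pose just before it. calibration takes no time and is no camera call; for the wrist camera it gives the pose at the moment of the call.
- robot.hand_in(): hands the job in, once; it reports no verdict.
The state is a dict: "time": time; "qpos": joint angles; "qvel": joint speeds; "joint_efforts": joint torques, N m; "tool_pos": TCP position; "tool_rot": TCP orientation; "contact_force": force on the tool from outside, world axes, zero at the start; "torque": the same for the moment, N m; "opening": finger opening in m.
Only numpy, scipy, OpenCV 4.12 (cv2) and the standard library are available. Lean on these libraries where they do the work, as an engineer would, in place of code of your own. Each camera call takes 0.05 s, during which the arm holds its last target.

### The job

Use the hand scoop to scoop at least three of the rubber furniture feet out of the grey parts tray and tip them into the wide steel tin, then lay the scoop down flat on the desk and let go. Touch the feet only with the scoop, never with the fingers, press only lightly on the tray and its end ramp, and spill none: every foot must end in the tin or in the tray. Leave the tin standing where it is and the other things on the desk undisturbed.

Things in the scene. Friction and masses are not known exactly. Their poses are not given: they have to be found in the camera images.
- tray: Grey plastic parts tray fixed to the desk, x along its length away from the robot, z up. Inside 90 mm wide (y = -45 to +45) and 254 mm long (x = -118 to +136), walls 4 mm. Origin: 12 mm below its inner floor. The rim is 32 mm above the inner floor. The origin's height above the desk differs from start to start (0 to 15 mm). The -x end is a plain wall.
- tray_floor (a point): Point on the tray's inner floor above the tray's origin. The feet stand between tray x = -10 and 45 mm; the floor behind them, to the -x wall, is empty. Beyond them a steep (55 degree) aluminium end ramp, as wide as the tray, rises from the floor to the rim, 22 mm long in x. It is clamped firmly, its foot anywhere from x = 52 to 86 mm: no pose tells where, find it by touch or sight.
- scoop: Hand scoop, aluminium with a black handle, 0.1 to 0.2 kg, lying on its flat bowl floor. Origin: underside of the bowl floor, centre of the bowl; x towards the open front, z up. Bowl 75 mm long (x -37.5 to +37.5), 70 mm wide outside, floor 2 mm thick, 3 mm side walls 30 mm high that slope down to the lip over the front 25 mm, back wall 38 mm high.
- scoop_grip (a point): Middle of the scoop's handle (scoop x = -92.5, y = 0, z = 64 mm): a straight level bar along scoop x, from x = -137 to -48 mm, 14 mm wide (y), 24 mm tall (z 52 to 76 mm), to be grasped across its width. A neck (x -47 to -37 mm) joins it to the bowl's back wall.
- scoop_lip (a point): Middle of the scoop's straight front lip, on its underside (scoop x = +37.5, y = 0, z = 0).
- scoop_bowl (a point): Middle of the scoop's bowl (scoop x = 0, y = 0, z = 12 mm).
- tin: Plain round open steel tin, loose, about 0.4 kg, outer radius 52 mm at the foot and 56 mm at the rim, 70 mm tall, wall 3 mm, the only wide low round vessel on the desk (the mug is narrower and taller). Origin: centre of its underside, z up. It stands to the left or the right of the tray, the scoop on the other side.
- foot1: Black rubber furniture foot, a stubby barrel 19 mm in diameter (12 mm at its bevelled ends) and 14 mm tall, 12 g, one of six alike in the tray. Origin: centre of its flat underside, z along its axis. It can lie or roll on its side.
- foot2: Black rubber furniture foot, a stubby barrel 19 mm in diameter (12 mm at its bevelled ends) and 14 mm tall, 12 g, one of six alike in the tray. Origin: centre of its flat underside, z along its axis. It can lie or roll on its side.
- foot3: Black rubber furniture foot, a stubby barrel 19 mm in diameter (12 mm at its bevelled ends) and 14 mm tall, 12 g, one of six alike in the tray. Origin: centre of its flat underside, z along its axis. It can lie or roll on its side.
- foot4: Black rubber furniture foot, a stubby barrel 19 mm in diameter (12 mm at its bevelled ends) and 14 mm tall, 12 g, one of six alike in the tray. Origin: centre of its flat underside, z along its axis. It can lie or roll on its side.
- foot5: Black rubber furniture foot, a stubby barrel 19 mm in diameter (12 mm at its bevelled ends) and 14 mm tall, 12 g, one of six alike in the tray. Origin: centre of its flat underside, z along its axis. It can lie or roll on its side.
- foot6: Black rubber furniture foot, a stubby barrel 19 mm in diameter (12 mm at its bevelled ends) and 14 mm tall, 12 g, one of six alike in the tray. Origin: centre of its flat underside, z along its axis. It can lie or roll on its side.
- mug: White ceramic mug, 76 mm wide, 98 mm tall. Not to be moved. Origin: centre of its underside.
- tape_roll: Cardboard-brown tape ring, 90 mm wide, 24 mm tall, lying flat. Not to be moved. Origin: centre of its underside.
- screwdriver: Screwdriver lying on the desk. Not to be moved.
- stapler: Black stapler, 130 x 34 mm, 40 mm tall. Not to be moved. Origin: centre of its underside.
- glue: White glue bottle, 44 mm wide, 110 mm tall. Not to be moved. Origin: centre of its underside.

How it is judged:
By the outcome, as a careful person would: the job done as asked, in the order asked, and still so for the second after the job is handed in, with the robot touching nothing.
It also fails if it takes over 70 s, if anything falls off the work surface, if the arm or the gripper's body presses on something with over 40 N, if the wrist force passes 120 N, or if a joint passes its speed limit or range.

## Working session

There is one attempt and no reset: what is moved stays moved. The work goes in short steps, Python scripts to look and compute and a shell command to move; the robot and the scene stay as the last step left them, time stands still between calls to the robot, and variables do not carry over. Pictures are saved under pics/ and viewed, and the job is handed in when it is done.

```bash
ls; mkdir -p pics; python3 - <<'E'
from cell import robot
import cv2
print(robot.observe())
for n in ("top","side","wrist"):
    c=robot.calibration(n); print(n,c)
    im=robot.read_camera(n); cv2.imwrite(f"pics/{n}0.png",im[:,:,::-1])
print(robot.hold_point_z)
E
```

```text
pics
{'time': 0.0, 'qpos': array([ 1.14900904e+00,  3.42711275e-01,  1.52501070e+00, -3.43246117e-05,
        1.27539916e+00, -1.46008316e-01]), 'qvel': array([ 0.00068294, -0.00065281, -0.00039412,  0.00053775, -0.00275018,
       -0.00119886]), 'joint_efforts': array([ 2.41688707e-03, -4.31233513e+01, -2.44228506e+01,  7.21831759e-02,
        5.55352808e-02, -1.23330374e-04]), 'tool_pos': array([0.1427805 , 0.50478932, 0.22605311]), 'tool_rot': array([-1.57231332e+00,  1.89905991e-04, -2.75769098e-01]), 'contact_force': array([ 0.47226091, -0.18556214,  0.10860245]), 'torque': array([-0.0046656 ,  0.04401815, -0.01813066]), 'opening': 0.09180949997652323}
top {'intrinsics': array([[548.62267992,   0.        , 314.40749652],
       [  0.        , 548.62267992, 240.92016336],
       [  0.        ,   0.        ,   1.        ]]), 'pose': array([[ 0.0053387 , -0.98994492,  0.14135262,  0.45309646],
       [-0.99989737, -0.00340537,  0.01391569, -0.04084524],
       [-0.0132944 , -0.14141241, -0.9898615 ,  1.05319786],
       [ 0.        ,  0.        ,  0.        ,  1.        ]])}
side {
[... 159 characters left out ...]
     ]]), 'pose': array([[-0.99095493, -0.07171542,  0.11342496,  0.45884245],
       [-0.13413556,  0.55451719, -0.82129065,  0.67918289],
       [-0.00399689, -0.82907634, -0.55912113,  0.54633188],
       [ 0.        ,  0.        ,  0.        ,  1.        ]])}
wrist {'intrinsics': array([[416.73065005,   0.        , 314.9526868 ],
       [  0.        , 416.73065005, 238.48264135],
       [  0.        ,   0.        ,   1.        ]]), 'pose': array([[ 0.27250052,  0.92654195,  0.25935206,  0.07240283],
       [ 0.96215277, -0.26175526, -0.07580393,  0.52475221],
       [-0.00234876,  0.27019291, -0.96280334,  0.38381757],
       [ 0.        ,  0.        ,  0.        ,  1.        ]])}
0.0188
```

View pics/top0.png

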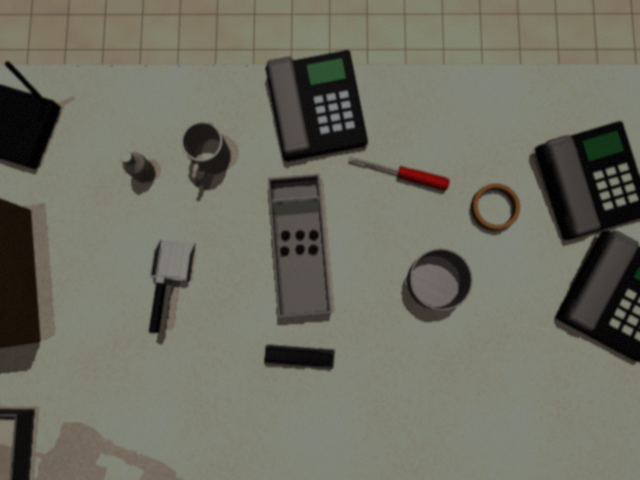

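View pics/side0.png

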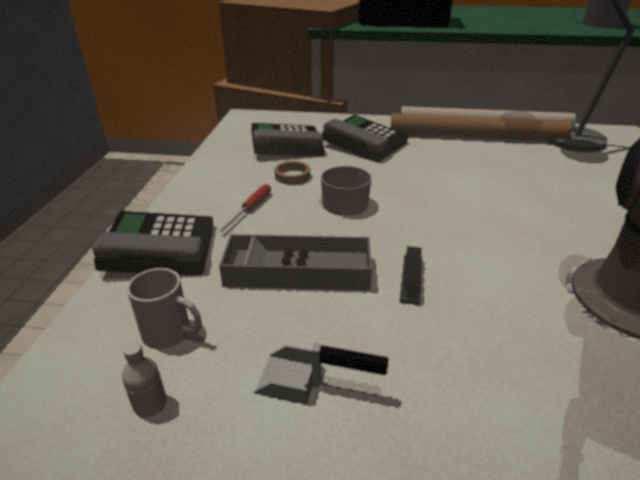

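View pics/wrist0.png

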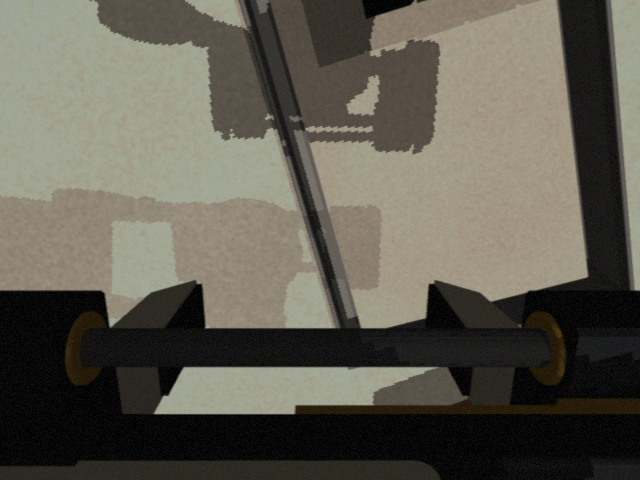

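The overview shows the scoop on the left (y+) with its lip pointing away from the robot, the tray in the middle, and the tin on the right. I'll zoom in and measure.

```bash
cat > h.py <<'E'
import numpy as np, cv2
def ray(c,u,v):
    K=c["intrinsics"];P=c["pose"]
    d=P[:3,:3]@np.linalg.solve(K,[u,v,1.]); return P[:3,3],d
def toz(c,u,v,z):
    o,d=ray(c,u,v); return o+d*(z-o[2])/d[2]
def proj(c,p):
    P=c["pose"]; q=c["intrinsics"]@(P[:3,:3].T@(np.asarray(p)-P[:3,3])); return q[:2]/q[2]
E
python3 - <<'E'
import cv2
a=cv2.imread("pics/top0.png")
def crop(im,x,y,w,h,s,n): 
    cv2.imwrite(n,cv2.convertScaleAbs(cv2.resize(im[y:y+h,x:x+w],None,fx=s,fy=s,interpolation=cv2.INTER_CUBIC),alpha=1.6))
crop(a,255,165,90,165,3.6,"pics/c1.png".replace("c1","tray"))
crop(a,135,225,80,115,5,"pics/scoop.png")
crop(a,395,235,90,90,6,"pics/tin.png")
s=cv2.imread("pics/side0.png")
crop(s,210,225,180,75,4.4,"pics/strays.png")
crop(s,240,330,160,80,5,"pics/sscoop.png")
E
```

```text
(no output)
```

View pics/tray.png

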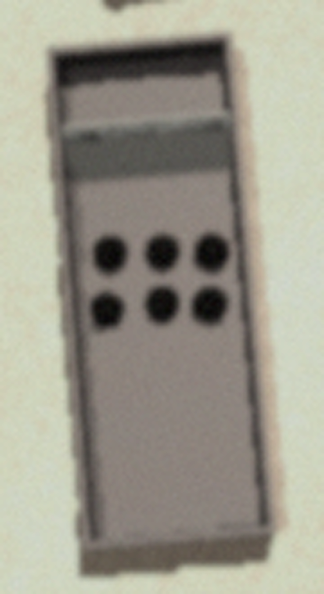

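View pics/scoop.png

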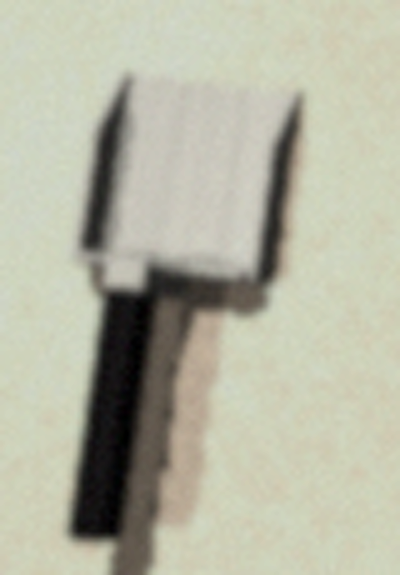

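View pics/tin.png

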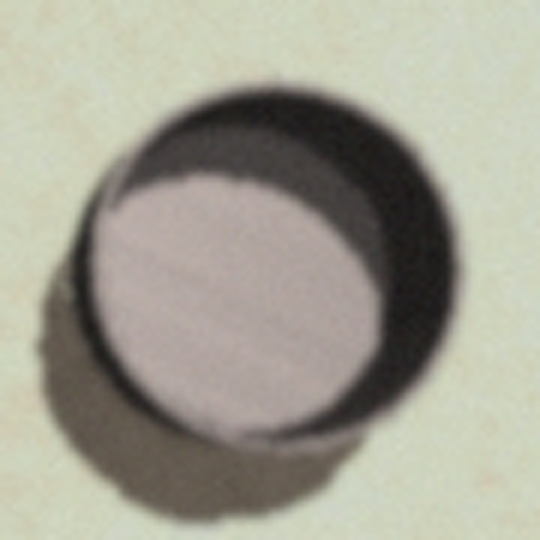

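View pics/strays.png

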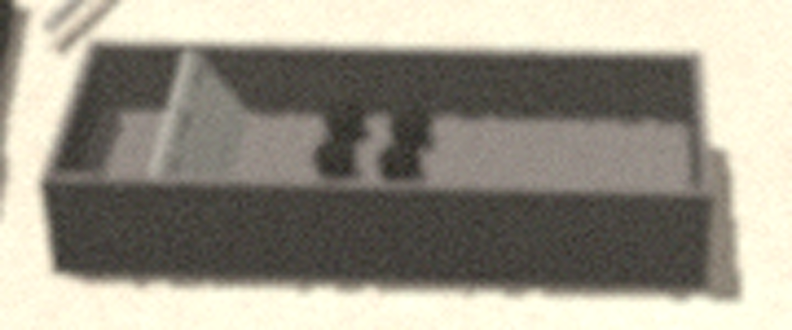

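View pics/sscoop.png

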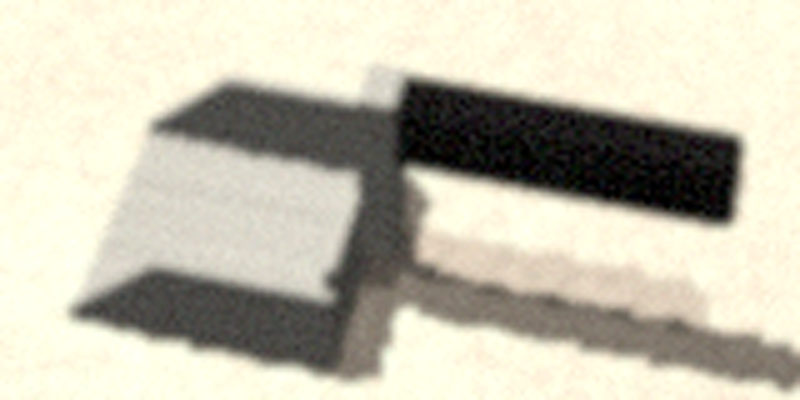

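```bash
cat > fit.py <<'E'
from cell import robot
from h import *
from scipy.optimize import least_squares
T=robot.calibration("top");S=robot.calibration("side")
def world(p,l):
    x,y,th,h=p;c,s=np.cos(th),np.sin(th);l=np.array(l)/1000
    return np.array([x+c*l[0]-s*l[1],y+s*l[0]+c*l[1],h+l[2]])
def fit(obs,x0,fixh=None):
    def f(p):
        q=list(p)+([fixh] if fixh is not None else [])
        return np.concatenate([proj(c,world(q,l))-np.array(uv) for c,l,uv in obs])
    r=least_squares(f,x0,loss="soft_l1"); return list(r.x)+([fixh] if fixh is not None else []),r.fun.reshape(-1,2)
t=lambda a,b:(T,(255+a/3.6,165+b/3.6)); s=lambda a,b:(S,(210+a/4.4,225+b/4.4))
R=44
O=[(*t(52,50),(140,49,R)),(*t(229,40),(140,-49,R)),(*t(83,545),(-122,49,R)),(*t(271,528),(-122,-49,R)),
 (*s(45,183),(140,49,R)),(*s(712,195),(-122,49,R)),(*s(92,43),(140,-49,R)),(*s(703,55),(-122,-49,R))]
O=[(a,l,b) for a,b,l in O]
tray,r=fit(O,[.45,0,0,.01]); print("tray",np.round(tray,4));print(np.round(r,1).tolist())
def totray(w):
    x,y,th,h=tray;c,s_=np.cos(th),np.sin(th);d=w-np.array([x,y,h]);return np.round(1000*np.array([c*d[0]+s_*d[1],-s_*d[0]+c*d[1],d[2]]),1)
fz=tray[3]+.012
for a,b in [(110,254),(163,252),(211,252),(106,311),(162,304),(209,305)]:
    print("foot",totray(toz(T,*t(a,b)[1],fz+.009)))
print("rampfoot",[totray(toz(T,*t(*q)[1],fz)) for q in((73,182),(232,168))], totray(toz(S,*s(240,112)[1],fz)),totray(toz(S,*s(232,180)[1],fz)))
print("ramptop",[totray(toz(T,*t(*q)[1],fz+.032)) for q in((63,128),(225,120))],totray(toz(S,*s(150,178)[1],fz+.032)),totray(toz(S,*s(187,50)[1],fz+.032)))
t2=lambda a,b:(T,(135+a/5,225+b/5)); s2=lambda a,b:(S,(240+a/5,330+b/5))
O=[(*t2(128,73),(37.5,35,1)),(*t2(300,93),(37.5,-35,1)),(*t2(70,535),(-137,7,76)),(*t2(120,540),(-137,-7,76)),(*t2(104,290),(-48,7,76)),(*t2(153,292),(-48,-7,76)),
(*s2(152,128),(37.5,-35,1)),(*s2(72,312),(37.5,35,1)),(*s2(340,375),(-37.5,35,0)),(*s2(730,222),(-137,7,52)),(*s2(742,140),(-137,-7,76)),(*s2(400,162),(-48,7,52))]
O=[(a,l,b) for a,b,l in O]
sc,r=fit(O,[.5,.2,0],0.0); print("scoop",np.round(sc,4));print(np.round(r,1).tolist())
print("grip",world(sc,(-92.5,0,64)))
print("tin",toz(T,395+276/6,235+267/6,.07), [toz(T,395+q[0]/6,235+q[1]/6,.07) for q in((90,250),(462,270),(276,85),(276,448))])
E
python3 fit.py
```

```text
tray [0.5807 0.0006 0.0873 0.002 ]
[[-1.5, -0.5], [1.1, -2.0], [-0.0, 1.7], [1.4, 2.0], [-1.0, -0.2], [0.4, 1.1], [-0.3, -0.2], [-0.0, 0.3]]
foot [32.  25.3 21. ]
foot [30.7 -2.7 21. ]
foot [ 28.6 -28.   21. ]
foot [ 1.9 29.6 21. ]
foot [ 3.1 -0.  21. ]
foot [  0.6 -24.6  21. ]
rampfoot [array([74. , 42.6, 12. ]), array([ 74.4, -42.9,  12. ])] [ 77.1 -44.7  12. ] [73.6  3.4 12. ]
ramptop [array([96.6, 43.5, 44. ]), array([ 93.7, -41. ,  44. ])] [97.7 44.6 44. ] [ 97.7 -44.8  44. ]
scoop [ 0.5637  0.2431 -0.0949  0.    ]
[[-0.6, 0.3], [0.6, -0.2], [0.5, 0.8], [-1.7, 0.6], [0.8, -0.5], [-1.3, -0.1], [-0.3, -0.9], [-0.0, 0.4], [-0.8, -1.3], [0.4, 0.7], [0.6, -3.8], [-0.6, 0.6]]
grip [0.47158686 0.25184526 0.064     ]
tin [ 0.52463517 -0.2536331   0.07      ] [array([ 0.52946446, -0.19845783,  0.07      ]), array([ 0.5239842 , -0.30879187,  0.07      ]), array([ 0.57927912, -0.25511905,  0.07      ]), array([ 0.47113   , -0.25217811,  0.07      ])]
```

Fitted poses:
- **Tray:** x 0.581, y 0.001, yaw 0.087, origin height about 2 mm.
- **Ramp:** foot at tray x of about 74.
- **Scoop grip:** (0.472, 0.252), yaw -0.095.
- **Tin:** (0.525, -0.254).

Next is the grasp approach.

```bash
cat > go.py <<'E'
import sys
from cell import robot
import numpy as np
from scipy.spatial.transform import Rotation as R
def plan(tgt,yaw=None):
    o=robot.observe(); r=R.from_euler("xyz",o["tool_rot"]); ex=r.as_matrix()[:,0]; cy=np.arctan2(ex[1],ex[0])
    if yaw is None: yaw=cy
    roll=-np.degrees(yaw-cy)
    c,s=np.cos(yaw),np.sin(yaw); d=100*(np.array(tgt)-o["tool_pos"])
    print("t %.2f pos %s yaw %.4f F %s M %s op %.4f"%(o["time"],np.round(o["tool_pos"],4),cy,np.round(o["contact_force"],2),np.round(o["torque"],2),o["opening"]))
    print("roll %.2f then xyz tool cm: %.2f %.2f %.2f"%(roll,c*d[0]+s*d[1],-d[2],-s*d[0]+c*d[1]))
if __name__=="__main__":
    a=[float(v) for v in sys.argv[1:]]; plan(a[:3],a[3] if len(a)>3 else None)
E
python3 go.py 0.4716 0.2518 0.12 -0.095
```

```text
t 0.15 pos [0.1428 0.5049 0.2262] yaw -0.2758 F [-0.85 -0.22 -0.58] M [ 0.03 -0.03  0.01] op 0.0914
roll -10.36 then xyz tool cm: 35.13 10.62 -22.08
```

```bash
python3 -m crank '{"xyz":[[0,0,0],[0,0,0],[1.5,0.4,-1],[2.5,0.7,-1.5],[2.9,0.9,-1.8],[2.9,0.9,-1.8],[2.9,0.9,-1.8],[2.9,0.9,-1.8],[2.9,0.9,-1.8],[2.9,0.9,-1.8],[2.9,0.9,-1.8],[2.9,0.9,-1.8],[2.9,0.9,-1.8],[2.5,0.4,-1.6],[1.5,0.1,-1.0],[0.9,0,-0.8]],"roll":[-5.2,-5.2,0,0,0,0,0,0,0,0,0,0,0,0,0,0]}' -1
python3 go.py 0.4716 0.2518 0.12 -0.095; python3 - <<'E'
from cell import robot
import cv2
cv2.imwrite("pics/w1.png",robot.read_camera("wrist")[:,:,::-1])
E
```

```text
time: 1.75
tool_pos: [0.4715, 0.2511, 0.1291]
tool_rot: [-1.571, 0.001, -0.096]
contact_force: [-0.6, 0.6, 0.4]
opening: 0.0919
t 1.75 pos [0.4715 0.2511 0.1291] yaw -0.0956 F [-0.61  0.55  0.38] M [0.03 0.03 0.02] op 0.0919
roll -0.04 then xyz tool cm: 0.01 0.91 0.07
```

View pics/w1.png

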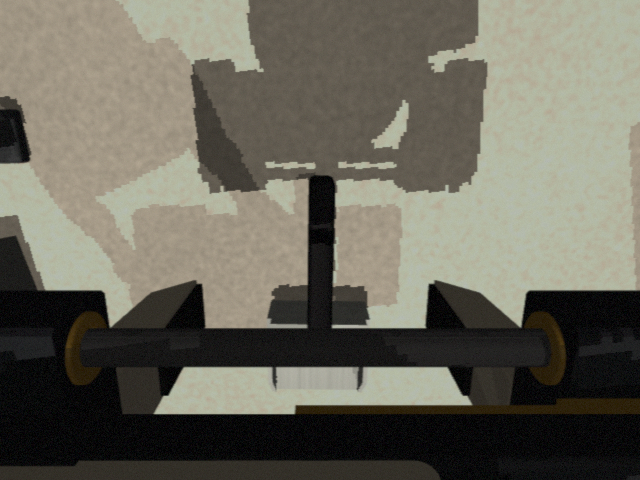

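The handle (column 321) is centred between the fingers and lies parallel to their plane. I'll check its rear end position from row 177, then descend.

```bash
python3 - <<'E'
from cell import robot
from h import *
c=robot.calibration("wrist")
print(toz(c,308,178,.076),toz(c,334,178,.076),toz(c,308,320,.076),toz(c,332,320,.076))
print("expected end", .5637-.137*np.cos(.095), .2431+.137*np.sin(.095))
E
python3 -m crank '{"xyz":[[0,1.0,0],[0,2,0],[0,2,0],[0,2,0],[0,1,0],[0,0.4,0],[0,0,0]],"roll":[0,0,0,0,0,0,0]}' -1
python3 go.py 0.4716 0.2518 0.045 -0.095
```

```text
[0.42633293 0.25087637 0.076     ] [0.42759011 0.26395694 0.076     ] [0.5048246  0.24295902 0.076     ] [0.50609505 0.25625736 0.076     ]
expected end 0.4273177476925314 0.25609543210293434
time: 2.5
tool_pos: [0.4701, 0.2526, 0.0455]
tool_rot: [-1.571, 0.001, -0.094]
contact_force: [0.1, 0.2, 0.0]
opening: 0.0917
t 2.50 pos [0.4701 0.2526 0.0455] yaw -0.0936 F [0.12 0.19 0.  ] M [-0.02 -0.04 -0.02] op 0.0917
roll 0.08 then xyz tool cm: 0.15 0.05 -0.07
```

```bash
python3 -m crank '{"xyz":[[0,0,0],[0,0,0],[0,0,0],[0,0,0],[0,0,0],[0,0,0],[0,0,0],[0,0,0]],"roll":[0,0,0,0,0,0,0,0]}' 1 50
python3 -m crank '{"xyz":[[0,0,0],[0,0,0],[0,-0.3,0],[0,-0.7,0],[0,0,0]],"roll":[0,0,0,0,0]}'
python3 go.py 0.4716 0.2518 0.045 -0.095
python3 - <<'E'
from cell import robot
import cv2
cv2.imwrite("pics/s2.png",robot.read_camera("side")[300:450,200:440,::-1].repeat(3,0).repeat(3,1))
E
```

```text
time: 3.3
tool_pos: [0.4706, 0.2522, 0.0457]
tool_rot: [-1.571, 0.0, -0.094]
contact_force: [0.6, -0.5, -0.3]
opening: 0.0325
time: 3.8
tool_pos: [0.4711, 0.2525, 0.0567]
tool_rot: [-1.57, -0.001, -0.094]
contact_force: [-0.0, 0.5, -0.4]
opening: 0.0139
t 3.80 pos [0.4711 0.2525 0.0567] yaw -0.0942 F [-0.02  0.47 -0.36] M [0.03 0.08 0.03] op 0.0139
roll 0.05 then xyz tool cm: 0.06 1.17 -0.06
```

View pics/s2.png

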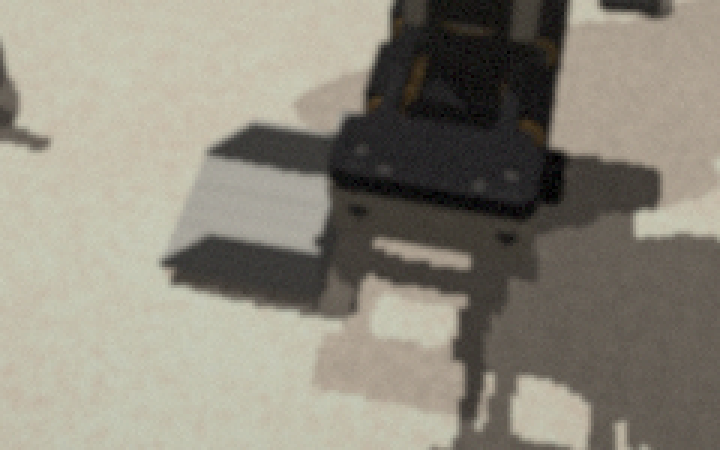

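```bash
python3 -m crank '{"xyz":[[0,-1.0,0],[0,-2,0],[0,-3,0],[0,-3,0],[0,-1,0],[0,0,0],[0,0,0]],"roll":[0,0,0,0,0,0,0]}'
python3 go.py 0.4716 0.2518 0.045 -0.095
python3 - <<'E'
from cell import robot
import cv2
cv2.imwrite("pics/s3.png",robot.read_camera("side")[260:410,200:440,::-1].repeat(3,0).repeat(3,1))
cv2.imwrite("pics/t3.png",robot.read_camera("top")[200:350,80:280,::-1].repeat(4,0).repeat(4,1))
E
```

```text
time: 4.55
tool_pos: [0.4699, 0.2519, 0.1547]
tool_rot: [-1.571, 0.002, -0.094]
contact_force: [0.2, -0.5, -1.6]
opening: 0.0133
t 4.55 pos [0.4699 0.2519 0.1547] yaw -0.0944 F [ 0.15 -0.53 -1.57] M [0.08 0.09 0.01] op 0.0133
roll 0.04 then xyz tool cm: 0.17 10.97 0.00
```

View pics/s3.png

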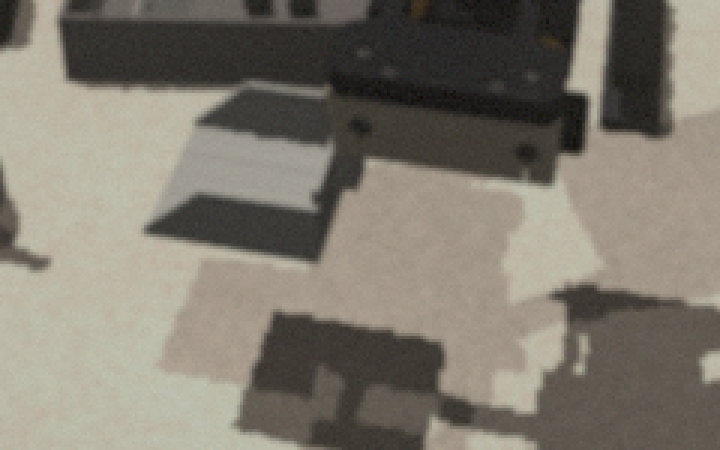

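View pics/t3.png

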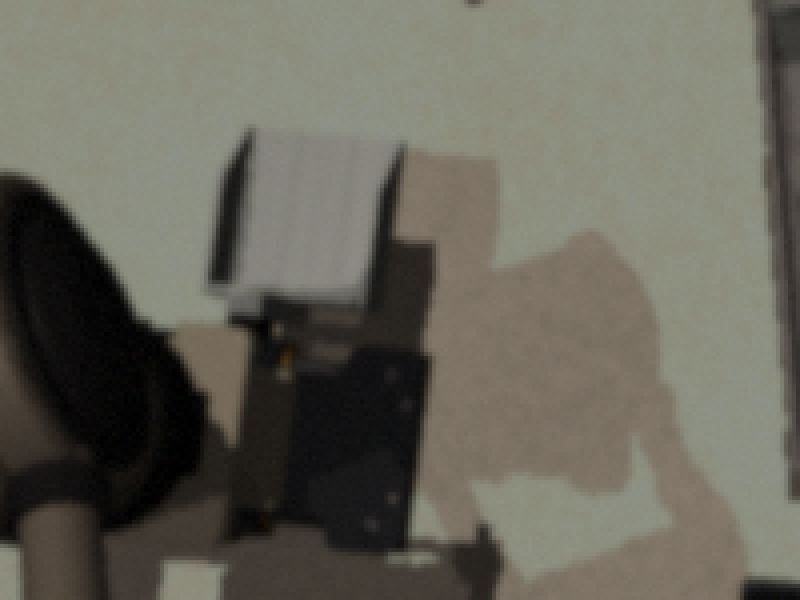

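```bash
cat > fit2.py <<'E'
from cell import robot
from h import *
from scipy.optimize import least_squares
from scipy.spatial.transform import Rotation as R
T=robot.calibration("top");S=robot.calibration("side")
def fit5(O,x0):
    g=lambda p,l: p[:3]+R.from_euler("xyz",[0,p[4],p[3]]).apply(np.array(l)/1000)
    r=least_squares(lambda p:np.concatenate([proj(c,g(p,l))-np.array(u) for c,u,l in O]),x0,x_scale=[.01,.01,.01,.05,.05])
    cov=np.linalg.inv(r.jac.T@r.jac); return r.x,r.fun.reshape(-1,2),np.sqrt(np.diag(cov))
if __name__=="__main__":
    t=lambda a,b:(T,(80+a/4,200+b/4)); s=lambda a,b:(S,(200+a/3,260+b/3))
    O=[(*t(253,130),(37.5,35,1)),(*t(404,145),(37.5,-35,1)),(*t(209,290),(-37.5,35,38)),
     (*s(147,231),(37.5,35,0)),(*s(197,122),(37.5,-35,2)),(*s(318,262),(-37.5,35,0))]
    p,f,e=fit5(O,[.56,.24,.1,-.09,0]); print(np.round(p,4),np.round(e,4)); print(np.round(f,1).tolist())
E
python3 fit2.py
```

```text
[ 0.5632  0.2406  0.1058 -0.0774 -0.0114] [0.0007 0.0008 0.0011 0.0133 0.0236]
[[0.1, -0.7], [1.9, -1.2], [-1.6, 0.4], [-0.0, 0.8], [-0.1, -0.7], [1.1, 0.3]]
```

```bash
python3 go.py 0.4313 -0.0124 0.15 0.087
```

```text
t 4.65 pos [0.4697 0.2519 0.1541] yaw -0.0943 F [ 0.15  1.11 -1.58] M [0.   0.09 0.04] op 0.0138
roll -10.39 then xyz tool cm: -6.12 0.41 -25.99
```

```bash
python3 -m crank '{"xyz":[[0,0,0],[0,0,0],[0,0,0],[-0.2,0,-1],[-0.5,0,-2],[-0.6,0,-2.6],[-0.6,0,-2.6],[-0.6,0.1,-2.6],[-0.6,0.1,-2.6],[-0.6,0.1,-2.6],[-0.6,0.1,-2.6],[-0.6,0,-2.6],[-0.6,0,-2.2],[-0.4,0,-1.6],[-0.2,0,-1],[0,0,0],[0,0,0]],"roll":[-3.4,-3.5,-3.5,0,0,0,0,0,0,0,0,0,0,0,0,0,0]}' - 60
python3 go.py 0.4313 -0.0124 0.15 0.087
python3 - <<'E'
from cell import robot
import cv2
cv2.imwrite("pics/t4.png",robot.read_camera("top")[150:350,230:380,::-1].repeat(3,0).repeat(3,1))
cv2.imwrite("pics/s4.png",robot.read_camera("side")[180:330,200:440,::-1].repeat(3,0).repeat(3,1))
E
```

```text
time: 6.35
tool_pos: [0.4323, -0.0119, 0.1515]
tool_rot: [-1.57, 0.0, 0.086]
contact_force: [0.8, 0.6, -1.0]
opening: 0.0136
t 6.35 pos [ 0.4323 -0.0119  0.1515] yaw 0.0862 F [ 0.81  0.63 -1.04] M [0.01 0.13 0.05] op 0.0136
roll -0.05 then xyz tool cm: -0.11 0.15 -0.04
```

View pics/t4.png

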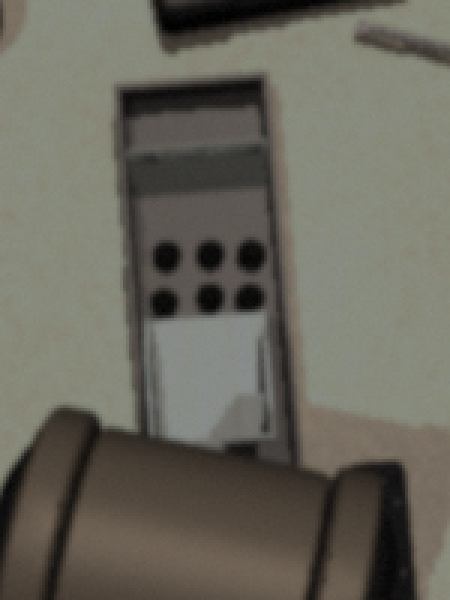

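View pics/s4.png

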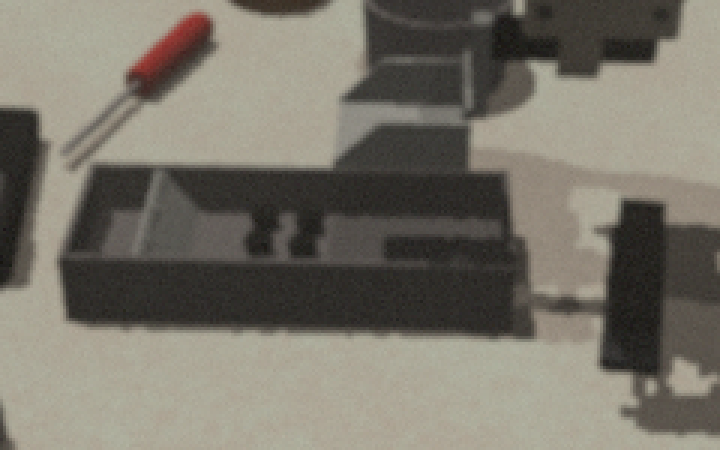

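```bash
cat >> fit.py <<'E'
E
python3 - <<'E'
import contextlib,io
with contextlib.redirect_stdout(io.StringIO()):
    from fit import *
t=lambda a,b:(230+a/3,150+b/3)
zl=.1515-.048+.002
for q in((147,320),(270,315)): print(totray(toz(T,*t(*q),zl)))
# recheck tray with this picture: inner/outer rim corners
for q,z in(((118,83),.046),((268,75),.046)): print("rim far",totray(toz(T,*t(*q),z)))
for q in((131,155),(267,148)): print("ramptop",totray(toz(T,*t(*q),.046)))
for q in((165,256),(210,255),(251,255),(163,301),(210,298),(249,298)): print("foot",totray(toz(T,*t(*q),.023)))
E
```

```text
[-17.1  35.  103.5]
[-20.2 -36.3 103.5]
rim far [141.2  46.3  44. ]
rim far [138.3 -48.1  44. ]
ramptop [94.3 41.5 44. ]
ramptop [ 91.6 -43.6  44. ]
foot [32.5 26.3 21. ]
foot [30.7 -2.2 21. ]
foot [ 28.6 -28.1  21. ]
foot [ 3.9 29.7 21. ]
foot [ 3.4 -0.  21. ]
foot [  1.3 -24.6  21. ]
```

```bash
python3 -m crank '{"xyz":[[-0.1,1,0],[0,2,0],[0,2,0],[0,1.5,0],[0,1,0],[0,0.5,0],[0,0.3,0],[0,0,0],[0,0,0]],"roll":[0,0,0,0,0,0,0,0,0]}'
python3 go.py 0.4313 -0.0124 0.062 0.087
python3 - <<'E'
from cell import robot
import cv2
cv2.imwrite("pics/t5.png",robot.read_camera("top")[150:350,230:380,::-1].repeat(3,0).repeat(3,1))
cv2.imwrite("pics/s5.png",robot.read_camera("side")[180:330,200:440,::-1].repeat(3,0).repeat(3,1))
E
```

```text
time: 7.35
tool_pos: [0.4319, -0.0122, 0.0691]
tool_rot: [-1.571, -0.001, 0.087]
contact_force: [0.0, -0.2, -1.1]
opening: 0.0137
t 7.35 pos [ 0.4319 -0.0122  0.0691] yaw 0.0873 F [ 0.   -0.23 -1.05] M [0.05 0.09 0.02] op 0.0137
roll 0.02 then xyz tool cm: -0.06 0.71 -0.01
```

View pics/t5.png

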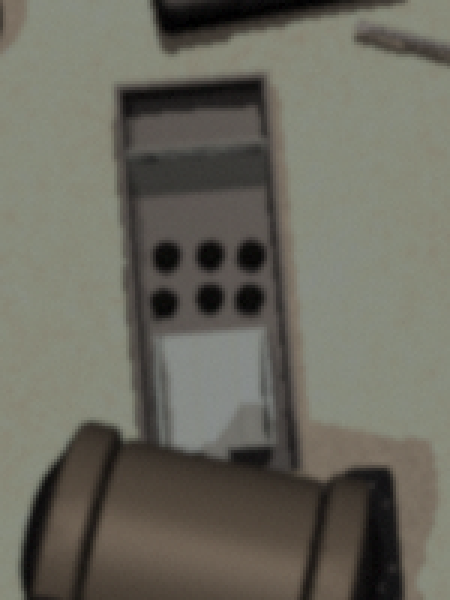

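View pics/s5.png

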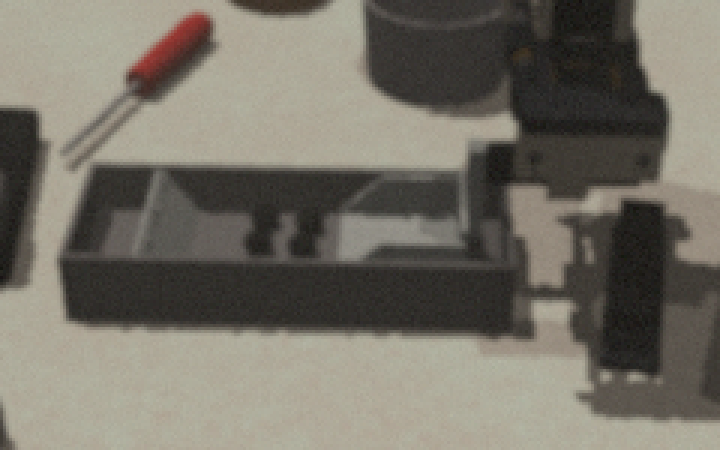

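The scoop is inside the tray behind the feet, centred with gaps at both walls. Next I touch down gently.

```bash
python3 -m crank '{"xyz":[[0,0.15,0],[0,0.15,0],[0,0.1,0],[0,0,0]],"roll":[0,0,0,0]}'
python3 -m crank '{"xyz":[[0,0.1,0],[0,0,0]],"roll":[0,0]}'
python3 -m crank '{"xyz":[[0,0.1,0],[0,0,0]],"roll":[0,0]}'
python3 go.py 0.4313 -0.0124 0.062 0.087
```

```text
time: 7.85
tool_pos: [0.4314, -0.0122, 0.0646]
tool_rot: [-1.571, 0.0, 0.087]
contact_force: [0.7, -0.7, -1.6]
opening: 0.0135
time: 8.05
tool_pos: [0.4314, -0.0122, 0.0636]
tool_rot: [-1.571, 0.0, 0.087]
contact_force: [0.3, 0.1, -1.2]
opening: 0.0135
time: 8.25
tool_pos: [0.4314, -0.0122, 0.0626]
tool_rot: [-1.571, 0.0, 0.087]
contact_force: [-0.4, 0.0, -1.4]
opening: 0.0137
t 8.25 pos [ 0.4314 -0.0122  0.0626] yaw 0.0872 F [-0.43  0.02 -1.44] M [-0.    0.12 -0.04] op 0.0137
roll 0.01 then xyz tool cm: -0.01 0.06 -0.02
```

```bash
for i in 1; do python3 -m crank '{"xyz":[[0,0.07,0],[0,0,0]],"roll":[0,0]}'; done
python3 go.py 0.4313 -0.0124 0.062 0.087
python3 -m crank '{"xyz":[[0,0.05,0],[0,0,0]],"roll":[0,0]}'
python3 go.py 0.4313 -0.0124 0.062 0.087
```

```text
time: 8.45
tool_pos: [0.4315, -0.0122, 0.062]
tool_rot: [-1.571, -0.0, 0.087]
contact_force: [0.0, 0.1, -1.6]
opening: 0.0136
t 8.45 pos [ 0.4315 -0.0122  0.062 ] yaw 0.0872 F [ 0.03  0.14 -1.65] M [0.04 0.06 0.  ] op 0.0136
roll 0.01 then xyz tool cm: -0.03 -0.00 -0.02
time: 8.65
tool_pos: [0.4315, -0.0122, 0.0618]
tool_rot: [-1.571, -0.0, 0.087]
contact_force: [-3.0, 0.6, 3.9]
opening: 0.0137
t 8.65 pos [ 0.4315 -0.0122  0.0618] yaw 0.0872 F [-2.96  0.59  3.87] M [-0.02  0.3  -0.02] op 0.0137
roll 0.01 then xyz tool cm: -0.02 -0.02 -0.02
```

Floor contact came at TCP z of about 0.062. I back off 0.5 mm and push forward.

```bash
python3 -m crank '{"xyz":[[0,-0.07,0],[0.3,0,0],[0.5,0,0],[0.5,0,0],[0.5,0,0],[0.5,0,0],[0.5,0,0],[0.5,0,0],[0.4,0,0],[0.2,0,0],[0,0,0]],"roll":[0,0,0,0,0,0,0,0,0,0,0]}'
python3 go.py 0.4313 -0.0124 0.062 0.087
python3 - <<'E'
from cell import robot
import cv2
cv2.imwrite("pics/t6.png",robot.read_camera("top")[150:350,230:380,::-1].repeat(3,0).repeat(3,1))
E
```

```text
time: 9.75
tool_pos: [0.4706, -0.0088, 0.0622]
tool_rot: [-1.571, -0.0, 0.087]
contact_force: [-0.8, 0.2, -1.9]
opening: 0.0139
t 9.75 pos [ 0.4706 -0.0088  0.0622] yaw 0.0873 F [-0.76  0.21 -1.89] M [ 0.02  0.11 -0.04] op 0.0139
roll 0.02 then xyz tool cm: -3.95 0.02 -0.02
```

View pics/t6.png

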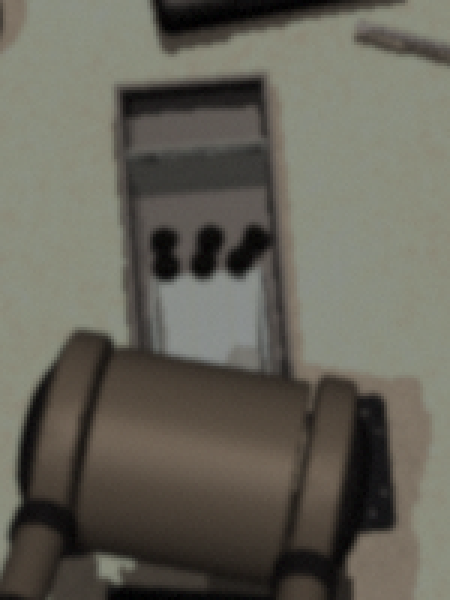

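```bash
python3 -m crank '{"xyz":[[0.3,0,0],[0.4,0,0],[0.4,0,0],[0.4,0,0],[0.3,0,0],[0.2,0,0],[0,0,0]],"roll":[0,0,0,0,0,0,0]}'
python3 go.py 0.4313 -0.0124 0.062 0.087
python3 - <<'E'
from cell import robot
import cv2
cv2.imwrite("pics/t7.png",robot.read_camera("top")[150:350,230:380,::-1].repeat(3,0).repeat(3,1))
cv2.imwrite("pics/s7.png",robot.read_camera("side")[180:330,200:440,::-1].repeat(3,0).repeat(3,1))
E
```

```text
time: 10.5
tool_pos: [0.4905, -0.007, 0.0622]
tool_rot: [-1.571, -0.0, 0.087]
contact_force: [-0.2, -0.1, -1.0]
opening: 0.0133
t 10.50 pos [ 0.4905 -0.007   0.0622] yaw 0.0873 F [-0.19 -0.05 -0.97] M [ 0.07  0.14 -0.01] op 0.0133
roll 0.02 then xyz tool cm: -5.95 0.02 -0.02
```

View pics/t7.png

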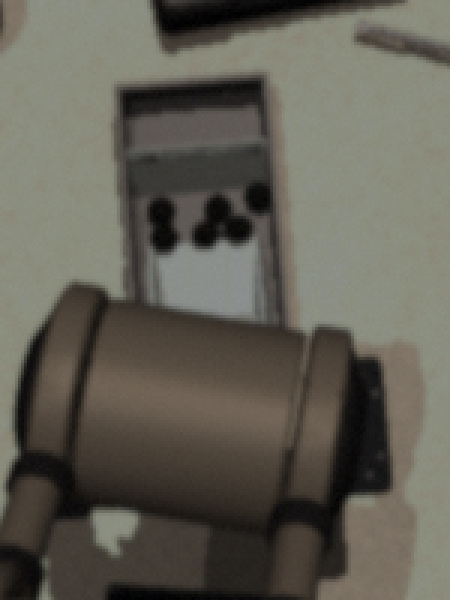

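View pics/s7.png

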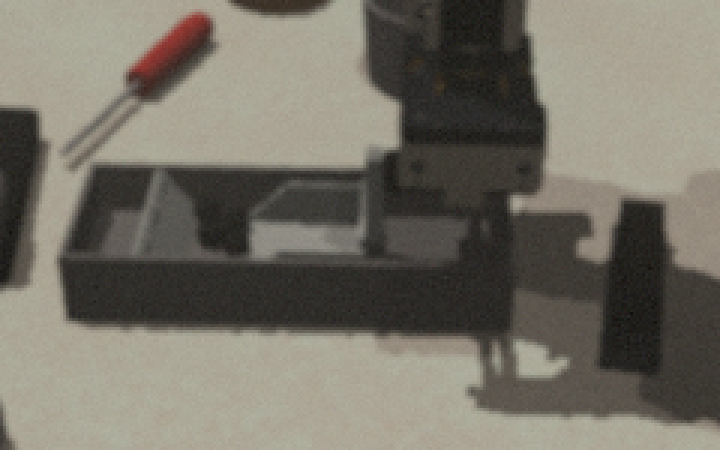

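```bash
python3 -m crank '{"xyz":[[0.2,0,0],[0.2,0,0],[0.2,0,0]],"roll":[0,0,0]}';python3 -m crank '{"xyz":[[0.2,0,0],[0.2,0,0]],"roll":[0,0]}';python3 -m crank '{"xyz":[[0.2,0,0],[0.2,0,0]],"roll":[0,0]}'
python3 go.py 0.4313 -0.0124 0.062 0.087
python3 - <<'E'
from cell import robot
import cv2
cv2.imwrite("pics/t8.png",robot.read_camera("top")[150:350,230:380,::-1].repeat(3,0).repeat(3,1))
cv2.imwrite("pics/s8.png",robot.read_camera("side")[180:330,200:440,::-1].repeat(3,0).repeat(3,1))
E
```

```text
time: 10.9
tool_pos: [0.4964, -0.0065, 0.0622]
tool_rot: [-1.571, -0.0, 0.087]
contact_force: [0.4, -0.6, -1.3]
opening: 0.0137
time: 11.1
tool_pos: [0.5004, -0.0062, 0.0622]
tool_rot: [-1.571, -0.0, 0.087]
contact_force: [-1.5, 0.8, -1.5]
opening: 0.0135
time: 11.3
tool_pos: [0.5043, -0.0058, 0.0622]
tool_rot: [-1.571, 0.0, 0.087]
contact_force: [-1.3, 0.2, -1.8]
opening: 0.0136
t 11.30 pos [ 0.5043 -0.0058  0.0622] yaw 0.0873 F [-1.35  0.17 -1.77] M [0.04 0.14 0.01] op 0.0136
roll 0.02 then xyz tool cm: -7.33 0.02 -0.02
```

View pics/t8.png

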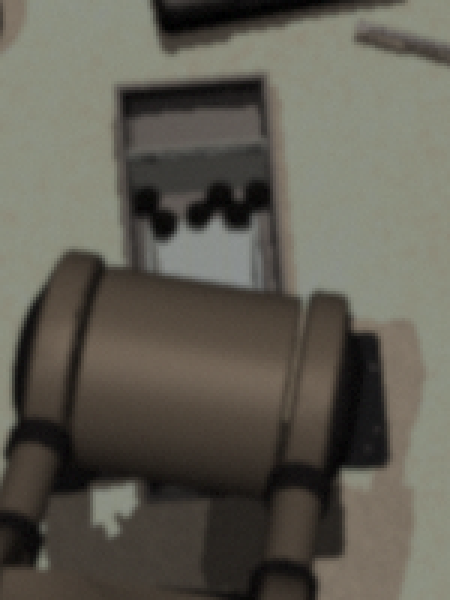

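View pics/s8.png

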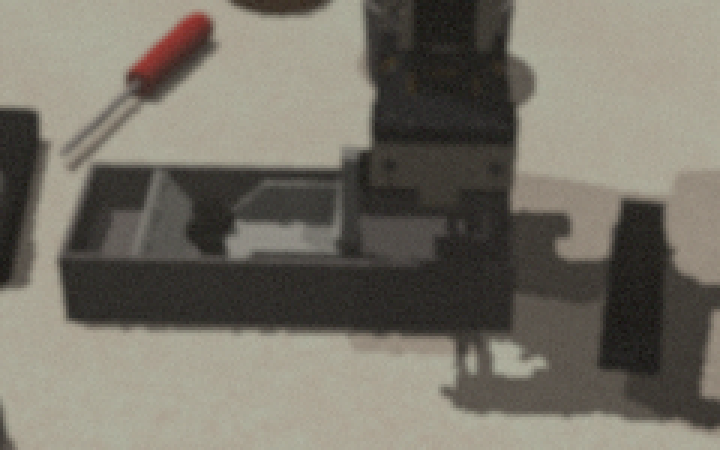

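```bash
python3 -m crank '{"xyz":[[0.2,0,0],[0.2,0,0]],"roll":[0,0]}';python3 -m crank '{"xyz":[[0.15,0,0],[0.15,0,0]],"roll":[0,0]}'
python3 go.py 0.4313 -0.0124 0.062 0.087
python3 - <<'E'
from cell import robot
import cv2
cv2.imwrite("pics/t9.png",robot.read_camera("top")[150:350,230:380,::-1].repeat(3,0).repeat(3,1))
cv2.imwrite("pics/s9.png",robot.read_camera("side")[220:280,210:360,::-1].repeat(5,0).repeat(5,1))
E
```

```text
time: 11.6
tool_pos: [0.5083, -0.0055, 0.0622]
tool_rot: [-1.571, 0.0, 0.087]
contact_force: [-0.0, 0.9, -1.1]
opening: 0.0138
time: 11.8
tool_pos: [0.5112, -0.0052, 0.0622]
tool_rot: [-1.571, 0.0, 0.087]
contact_force: [-1.1, 0.0, -0.7]
opening: 0.0133
t 11.80 pos [ 0.5112 -0.0052  0.0622] yaw 0.0872 F [-1.14  0.01 -0.72] M [0.01 0.29 0.04] op 0.0133
roll 0.01 then xyz tool cm: -8.02 0.02 -0.02
```

View pics/t9.png

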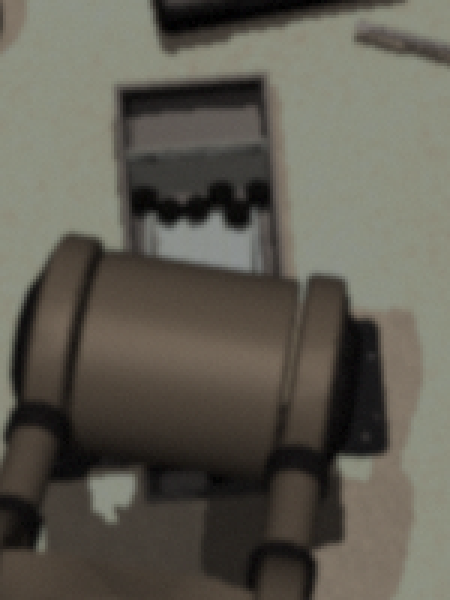

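View pics/s9.png

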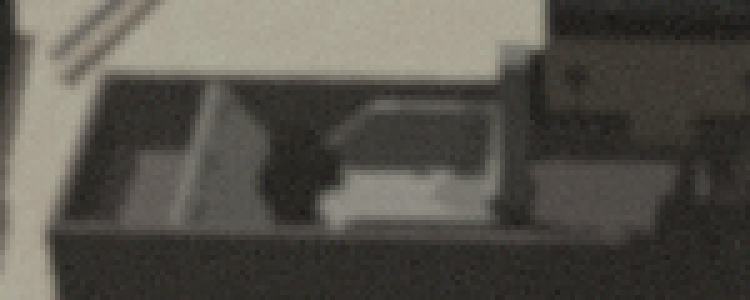

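```bash
python3 -m crank '{"xyz":[[0.15,0,0],[0.15,0,0]],"roll":[0,0]}';python3 -m crank '{"xyz":[[0.15,0,0],[0.1,0,0]],"roll":[0,0]}'
python3 go.py 0.4313 -0.0124 0.062 0.087
python3 - <<'E'
from cell import robot
import cv2
cv2.imwrite("pics/t10.png",robot.read_camera("top")[190:270,255:340,::-1].repeat(6,0).repeat(6,1))
cv2.imwrite("pics/s10.png",robot.read_camera("side")[220:280,210:360,::-1].repeat(5,0).repeat(5,1))
E
```

```text
time: 12.1
tool_pos: [0.5137, -0.0049, 0.0622]
tool_rot: [-1.57, 0.001, 0.087]
contact_force: [-3.3, 0.9, -1.1]
opening: 0.0136
time: 12.3
tool_pos: [0.5166, -0.0045, 0.0622]
tool_rot: [-1.57, 0.0, 0.087]
contact_force: [-2.1, 1.7, -0.8]
opening: 0.0133
t 12.30 pos [ 0.5166 -0.0045  0.0622] yaw 0.0874 F [-2.14  1.75 -0.82] M [0.33 0.49 0.14] op 0.0133
roll 0.02 then xyz tool cm: -8.56 0.02 -0.04
```

View pics/t10.png

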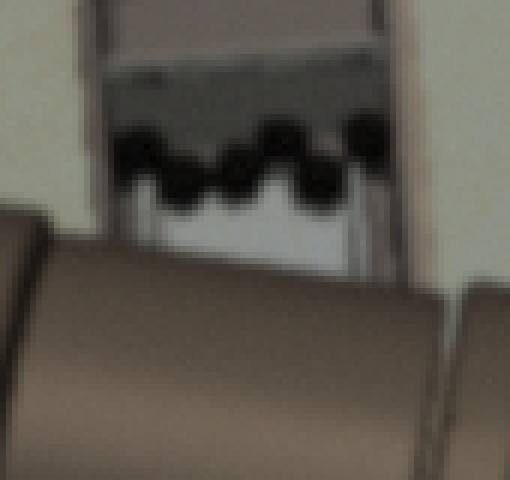

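View pics/s10.png

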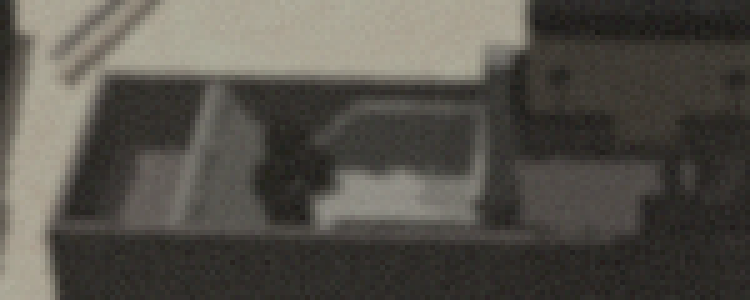

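```bash
cat > lip.py <<'E'
import contextlib,io
with contextlib.redirect_stdout(io.StringIO()):
    from fit import *
o=robot.observe();p=o["tool_pos"];y=np.arctan2(*(lambda e:(e[1],e[0]))(__import__("scipy.spatial.transform",fromlist=["Rotation"]).Rotation.from_euler("xyz",o["tool_rot"]).as_matrix()[:,0]))
g=lambda l:p+np.array([np.cos(y)*l[0]-np.sin(y)*l[1],np.sin(y)*l[0]+np.cos(y)*l[1],l[2]])
print(round(o["time"],2),"F",np.round(o["contact_force"],1))
for yy in(.035,0,-.035):
    w=g((.094+.0375,yy,-.048)); print("lip tray",totray(w),"top px",proj(T,w),"crop6",(proj(T,w)-[255,190])*6)
E
python3 lip.py
```

```text
12.4 F [-1.2  1.4 -1.3]
lip tray [67.4 35.5 12.2] top px [279.20395253 218.5591861 ] crop6 [145.22371518 171.35511661]
lip tray [67.4  0.5 12.2] top px [297.31136186 217.04835764] crop6 [253.86817118 162.29014582]
lip tray [ 67.4 -34.5  12.2] top px [315.42058913 215.53737749] crop6 [362.52353479 153.22426493]
```

```bash
python3 -m crank '{"xyz":[[0.1,0,0],[0.1,0,0]],"roll":[0,0]}';python3 -m crank '{"xyz":[[0.1,0,0],[0.1,0,0]],"roll":[0,0]}'
python3 lip.py
python3 - <<'E'
from cell import robot
import cv2
cv2.imwrite("pics/t11.png",robot.read_camera("top")[190:270,255:340,::-1].repeat(6,0).repeat(6,1))
cv2.imwrite("pics/s11.png",robot.read_camera("side")[220:280,210:360,::-1].repeat(5,0).repeat(5,1))
E
```

```text
time: 12.6
tool_pos: [0.5189, -0.0046, 0.0622]
tool_rot: [-1.571, -0.0, 0.087]
contact_force: [0.2, -0.1, -1.8]
opening: 0.0137
time: 12.8
tool_pos: [0.5211, -0.0046, 0.0622]
tool_rot: [-1.571, -0.001, 0.087]
contact_force: [-0.2, 0.3, -1.8]
opening: 0.0137
12.8 F [-0.2  0.3 -1.8]
lip tray [71.7 35.  12.2] top px [279.29129185 216.34509606] crop6 [145.74775113 158.07057639]
lip tray [71.7 -0.  12.2] top px [297.38986397 214.84352814] crop6 [254.33918379 149.06116884]
lip tray [ 71.7 -35.   12.2] top px [315.49033422 213.34180273] crop6 [362.94200533 140.05081639]
```

View pics/t11.png

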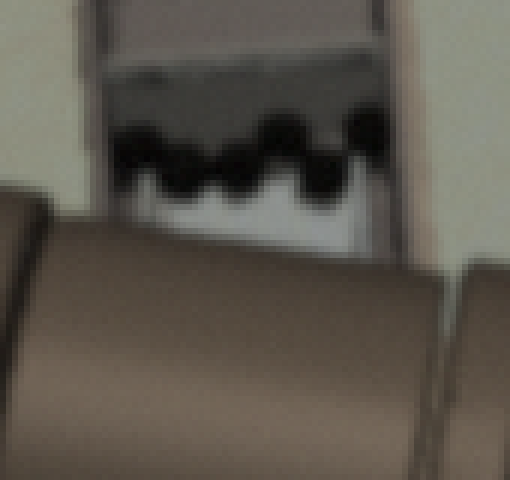

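View pics/s11.png

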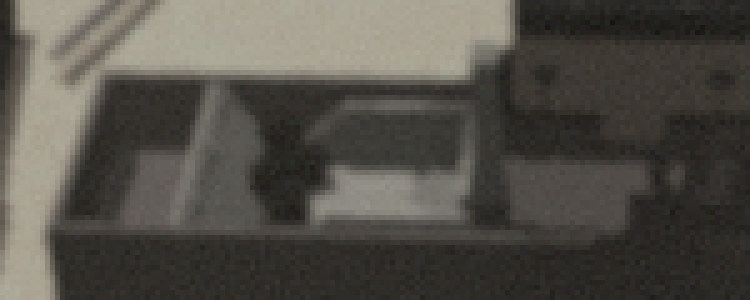

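```bash
python3 -m crank '{"xyz":[[0.1,0,0],[0.1,0,0]],"roll":[0,0]}';python3 -m crank '{"xyz":[[0.1,0,0],[0,0,0]],"roll":[0,0]}'
python3 lip.py
python3 -m crank '{"xyz":[[0.1,0,0],[0,0,0]],"roll":[0,0]}';
python3 lip.py
python3 - <<'E'
from cell import robot
import cv2
cv2.imwrite("pics/t12.png",robot.read_camera("top")[190:270,255:340,::-1].repeat(6,0).repeat(6,1))
cv2.imwrite("pics/s12.png",robot.read_camera("side")[220:280,210:360,::-1].repeat(5,0).repeat(5,1))
E
```

```text
time: 13.1
tool_pos: [0.5223, -0.0042, 0.0622]
tool_rot: [-1.571, 0.001, 0.087]
contact_force: [-2.9, -0.0, 0.4]
opening: 0.0137
time: 13.3
tool_pos: [0.5229, -0.004, 0.0621]
tool_rot: [-1.57, 0.002, 0.087]
contact_force: [-4.4, 0.2, 1.1]
opening: 0.0134
13.3 F [-4.4  0.2  1.1]
lip tray [73.6 35.5 12.1] top px [278.9593179 215.4254131] crop6 [143.75590739 152.55247858]
lip tray [73.6  0.5 12.1] top px [297.05134885 213.91907966] crop6 [252.30809308 143.51447799]
lip tray [ 73.6 -34.5  12.1] top px [315.14522664 212.41259247] crop6 [360.87135986 134.47555479]
time: 13.5
tool_pos: [0.5231, -0.0039, 0.0621]
tool_rot: [-1.57, 0.003, 0.087]
contact_force: [-7.1, 0.9, 3.7]
opening: 0.0136
13.5 F [-7.1  0.9  3.7]
lip tray [73.7 35.6 12.1] top px [278.90402195 215.37070067] crop6 [143.42413172 152.22420405]
lip tray [73.7  0.6 12.1] top px [296.99517851 213.86162038] crop6 [251.97107107 143.16972227]
lip tray [ 73.7 -34.4  12.1] top px [315.088155   212.35238827] crop6 [360.52892999 134.11432962]
```

View pics/t12.png

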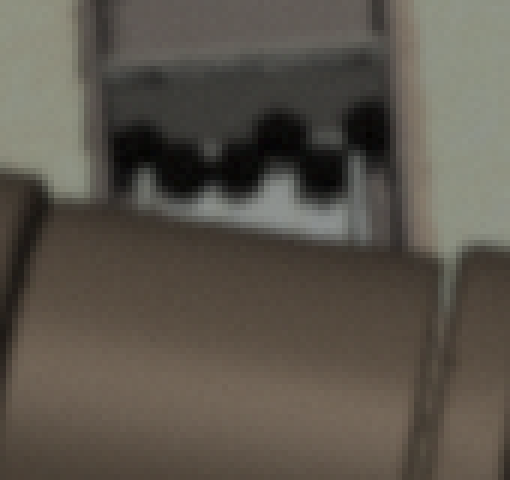

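View pics/s12.png

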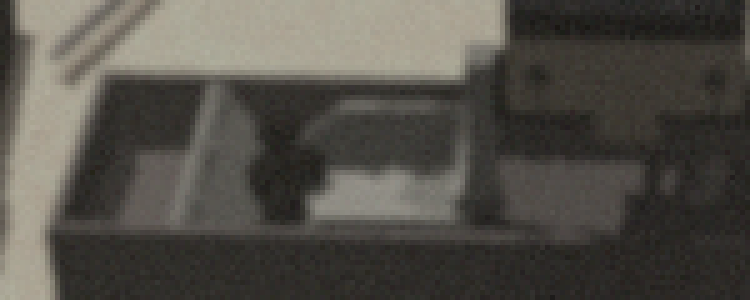

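The lip touches the ramp at tray x of about 74 with about 7 N. Three or four feet are over the lip. I unload and retract slowly so the corner feet stay behind.

```bash
python3 -m crank '{"xyz":[[-0.15,0,0],[-0.05,-0.05,0],[-0.1,-0.05,0],[-0.15,0,0],[-0.2,0,0],[-0.2,0,0],[-0.2,0,0],[-0.2,0,0],[-0.2,0,0],[-0.2,0,0],[0,0,0]],"roll":[0,0,0,0,0,0,0,0,0,0,0]}'
python3 lip.py
python3 - <<'E'
from cell import robot
import cv2
cv2.imwrite("pics/t13.png",robot.read_camera("top")[190:270,255:340,::-1].repeat(6,0).repeat(6,1))
cv2.imwrite("pics/s13.png",robot.read_camera("side")[220:280,210:360,::-1].repeat(5,0).repeat(5,1))
E
```

```text
time: 14.7
tool_pos: [0.5079, -0.0055, 0.0632]
tool_rot: [-1.571, 0.0, 0.087]
contact_force: [-0.2, -0.0, -1.6]
opening: 0.0139
14.7 F [-0.2 -0.  -1.6]
lip tray [58.5 35.3 13.2] top px [279.58488919 223.0047893 ] crop6 [147.50933513 198.0287358 ]
lip tray [58.5  0.3 13.2] top px [297.73239653 221.49522947] crop6 [256.39437916 188.97137683]
lip tray [ 58.5 -34.7  13.2] top px [315.88177158 219.98551428] crop6 [365.29062946 179.9130857 ]
```

View pics/t13.png

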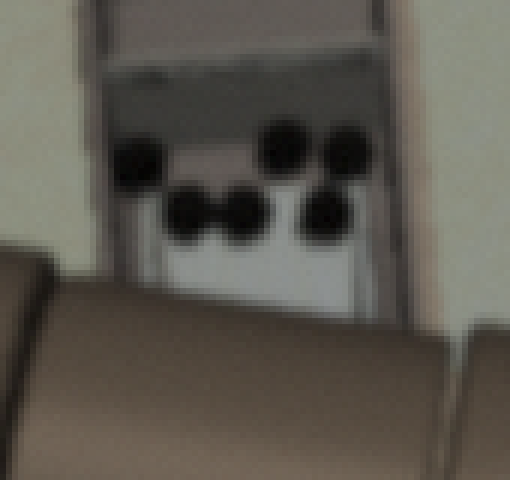

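View pics/s13.png

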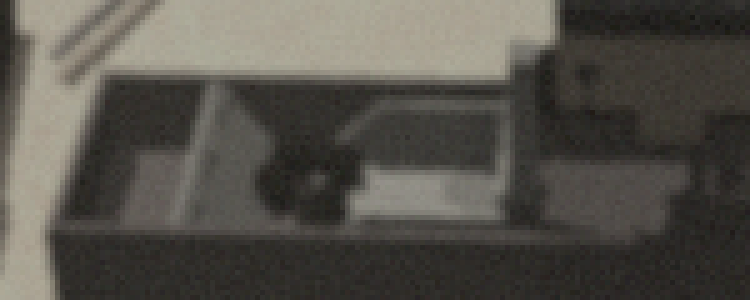

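Three feet are fully inside the bowl at (188,213), (243,212) and (325,213), and three remain on the tray floor. A second short stroke shifted slightly right should gather more and push these deeper.

```bash
python3 -m crank '{"xyz":[[0,0,-0.1],[0,0,-0.15],[0,0.04,-0.15],[0,0.04,0],[0.1,0,0],[0.15,0,0],[0.15,0,0],[0.15,0,0],[0.15,0,0],[0.15,0,0]],"roll":[0,0,0,0,0,0,0,0,0,0]}'
python3 lip.py
python3 - <<'E'
from cell import robot
import cv2
cv2.imwrite("pics/t14.png",robot.read_camera("top")[190:270,255:340,::-1].repeat(6,0).repeat(6,1))
E
```

```text
time: 15.8
tool_pos: [0.5166, -0.0087, 0.0623]
tool_rot: [-1.571, 0.001, 0.087]
contact_force: [-2.5, -1.6, -0.5]
opening: 0.0136
15.8 F [-2.5 -1.6 -0.5]
lip tray [66.8 31.3 12.3] top px [281.3826211  218.66264486] crop6 [158.2957266  171.97586914]
lip tray [66.8 -3.7 12.3] top px [299.49399813 217.15400089] crop6 [266.96398875 162.92400533]
lip tray [ 66.8 -38.7  12.3] top px [317.60721762 215.64520345] crop6 [375.64330575 153.87122068]
```

View pics/t14.png

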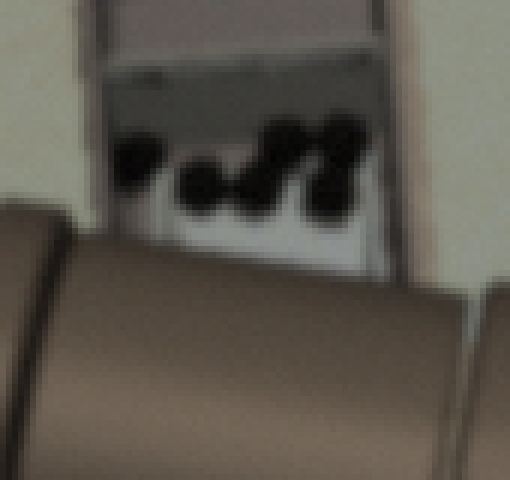

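```bash
python3 -m crank '{"xyz":[[0.15,0,0],[0.1,0,0]],"roll":[0,0]}'; python3 -m crank '{"xyz":[[0.1,0,0],[0.1,0,0]],"roll":[0,0]}'; python3 -m crank '{"xyz":[[0.1,0,0],[0,0,0]],"roll":[0,0]}'
python3 lip.py
python3 - <<'E'
from cell import robot
import cv2
cv2.imwrite("pics/t15.png",robot.read_camera("top")[190:270,255:340,::-1].repeat(6,0).repeat(6,1))
E
```

```text
time: 16.05
tool_pos: [0.519, -0.0086, 0.0623]
tool_rot: [-1.571, 0.001, 0.087]
contact_force: [-3.2, -1.0, 0.4]
opening: 0.0134
time: 16.25
tool_pos: [0.5221, -0.0083, 0.0625]
tool_rot: [-1.571, -0.001, 0.087]
contact_force: [-0.1, -0.5, -1.3]
opening: 0.0132
time: 16.45
tool_pos: [0.5231, -0.0081, 0.0625]
tool_rot: [-1.571, -0.001, 0.087]
contact_force: [0.6, -0.5, -1.4]
opening: 0.0134
16.45 F [ 0.6 -0.5 -1.4]
lip tray [73.4 31.3 12.5] top px [281.10711849 215.32380918] crop6 [156.64271092 151.94285506]
lip tray [73.4 -3.7 12.5] top px [299.20565034 213.81687567] crop6 [265.23390207 142.90125402]
lip tray [ 73.4 -38.7  12.5] top px [317.30602977 212.30978833] crop6 [373.83617863 133.85872998]
```

View pics/t15.png

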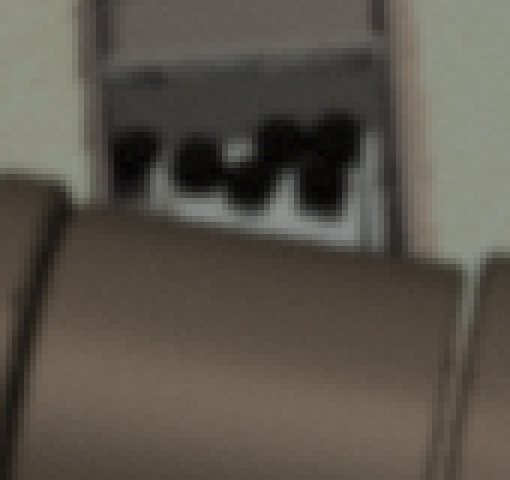

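```bash
python3 -m crank '{"xyz":[[0.08,0,0],[0.05,0,0]],"roll":[0,0]}'; python3 lip.py
python3 -m crank '{"xyz":[[-0.1,0,0],[-0.05,-0.03,0],[-0.1,-0.03,0],[-0.15,-0.03,0],[-0.2,0,0],[-0.2,0,0],[-0.2,0,0],[-0.2,0,0],[-0.2,0,0],[-0.2,0,0],[0,0,0]],"roll":[0,0,0,0,0,0,0,0,0,0,0]}'
python3 lip.py
python3 - <<'E'
from cell import robot
import cv2
cv2.imwrite("pics/t16.png",robot.read_camera("top")[190:270,255:340,::-1].repeat(6,0).repeat(6,1))
cv2.imwrite("pics/s16.png",robot.read_camera("side")[220:280,210:360,::-1].repeat(5,0).repeat(5,1))
E
```

```text
time: 16.7
tool_pos: [0.5236, -0.0081, 0.0624]
tool_rot: [-1.571, 0.001, 0.087]
contact_force: [-2.4, -0.8, -1.1]
opening: 0.0133
16.7 F [-2.4 -0.8 -1.1]
lip tray [73.9 31.4 12.3] top px [281.08531436 215.08175763] crop6 [156.51188615 150.49054575]
lip tray [73.9 -3.6 12.3] top px [299.18068603 213.57424232] crop6 [265.08411616 141.44545392]
lip tray [ 73.9 -38.6  12.3] top px [317.27789671 212.06657381] crop6 [373.66738027 132.39944284]
time: 17.8
tool_pos: [0.5075, -0.0095, 0.0633]
tool_rot: [-1.571, 0.0, 0.087]
contact_force: [0.5, -0.6, -1.9]
opening: 0.0137
17.8 F [ 0.5 -0.6 -1.9]
lip tray [57.8 31.3 13.3] top px [281.68593599 223.19668872] crop6 [160.11561596 199.1801323 ]
lip tray [57.8 -3.7 13.3] top px [299.83645853 221.68645032] crop6 [269.01875116 190.11870194]
lip tray [ 57.8 -38.7  13.3] top px [317.98884513 220.17605683] crop6 [377.9330708  181.05634097]
```

View pics/t16.png

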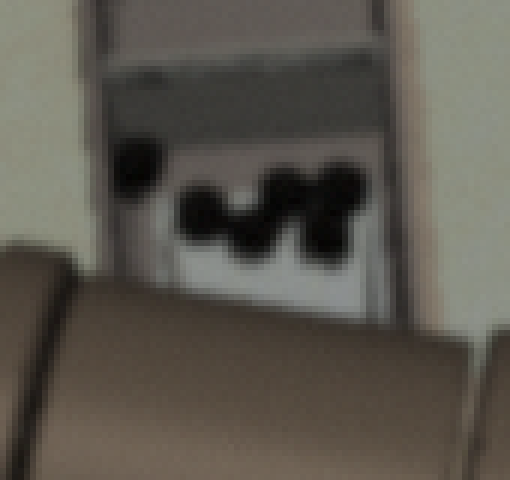

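View pics/s16.png

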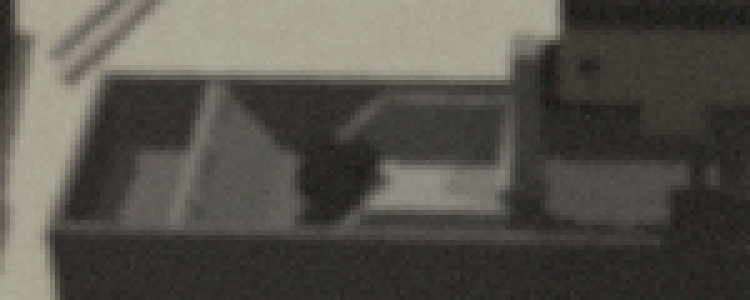

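Five feet now ride with the scoop, but the front two at (288,190) and (342,185) are only just on the lip. I'll do one more stroke to seat them.

```bash
python3 -m crank '{"xyz":[[0,0.04,0],[0.1,0.04,0],[0.2,0,0],[0.2,0,0],[0.2,0,0],[0.2,0,0],[0.2,0,0],[0.2,0,0],[0.1,0,0],[0.1,0,0]],"roll":[0,0,0,0,0,0,0,0,0,0]}'
python3 -m crank '{"xyz":[[0.1,0,0],[0.1,0,0]],"roll":[0,0]}';python3 lip.py
python3 -m crank '{"xyz":[[0.1,0,0],[0,0,0]],"roll":[0,0]}'
python3 lip.py
python3 - <<'E'
from cell import robot
import cv2
cv2.imwrite("pics/t17.png",robot.read_camera("top")[190:270,255:340,::-1].repeat(6,0).repeat(6,1))
E
```

```text
time: 18.9
tool_pos: [0.523, -0.0082, 0.0625]
tool_rot: [-1.571, -0.0, 0.087]
contact_force: [0.0, -1.0, -2.3]
opening: 0.0132
time: 19.1
tool_pos: [0.5237, -0.008, 0.0623]
tool_rot: [-1.57, 0.003, 0.087]
contact_force: [-7.3, -1.6, 2.4]
opening: 0.0136
19.1 F [-7.3 -1.6  2.4]
lip tray [74.  31.4 12.3] top px [281.05646174 215.03395238] crop6 [156.33877046 150.20371429]
lip tray [74.  -3.6 12.3] top px [299.15094647 213.52511706] crop6 [264.90567881 141.15070239]
lip tray [ 74.  -38.6  12.3] top px [317.24725682 212.01612952] crop6 [373.48354091 132.09677709]
time: 19.3
tool_pos: [0.5237, -0.008, 0.0624]
tool_rot: [-1.57, 0.004, 0.087]
contact_force: [-9.0, -1.6, 4.5]
opening: 0.0139
19.3 F [-9.  -1.6  4.5]
lip tray [74.  31.5 12.4] top px [281.02447014 215.00294097] crop6 [156.14682082 150.01764584]
lip tray [74.  -3.5 12.4] top px [299.11956701 213.49245325] crop6 [264.71740208 140.95471953]
lip tray [ 74.  -38.5  12.4] top px [317.21647445 211.9818144 ] crop6 [373.29884668 131.8908864 ]
```

View pics/t17.png

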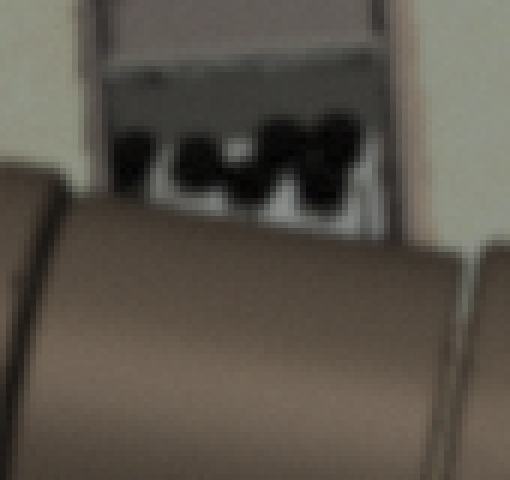

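```bash
python3 -m crank '{"xyz":[[-0.15,0,0],[-0.1,-0.03,0],[-0.1,-0.04,0],[-0.2,-0.03,0],[-0.3,0,0],[-0.5,0,0],[-0.8,0,0],[-1.1,0,0],[-1.5,0,0],[0,0,0],[0,0,0],[0,0,0]],"roll":[0,0,0,0,0,0,0,0,0,0,0,0]}'
python3 lip.py
python3 - <<'E'
from cell import robot
import cv2
cv2.imwrite("pics/t18.png",robot.read_camera("top")[190:290,255:340,::-1].repeat(6,0).repeat(6,1))
cv2.imwrite("pics/s18.png",robot.read_camera("side")[220:280,210:360,::-1].repeat(5,0).repeat(5,1))
E
```

```text
time: 20.55
tool_pos: [0.4793, -0.0121, 0.0638]
tool_rot: [-1.571, -0.001, 0.087]
contact_force: [0.4, -0.3, -2.3]
opening: 0.0137
20.55 F [ 0.4 -0.3 -2.3]
lip tray [29.4 31.2 13.7] top px [282.8295886 237.7236807] crop6 [166.97753161 286.34208423]
lip tray [29.4 -3.8 13.7] top px [301.05774222 236.20698555] crop6 [276.34645333 277.24191333]
lip tray [ 29.4 -38.8  13.7] top px [319.28776875 234.69013457] crop6 [385.72661248 268.1408074 ]
```

View pics/t18.png

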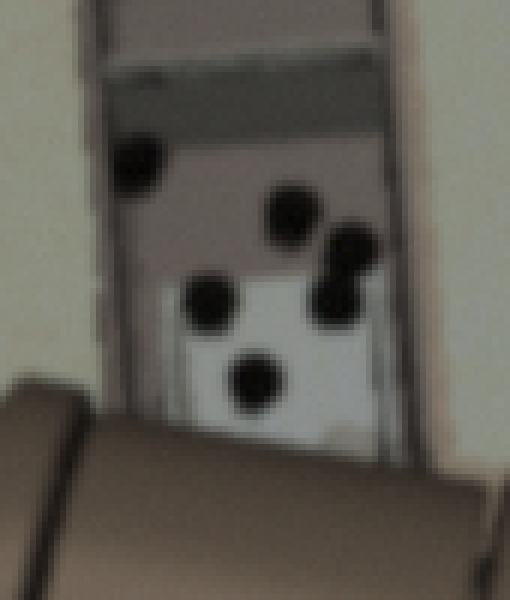

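View pics/s18.png

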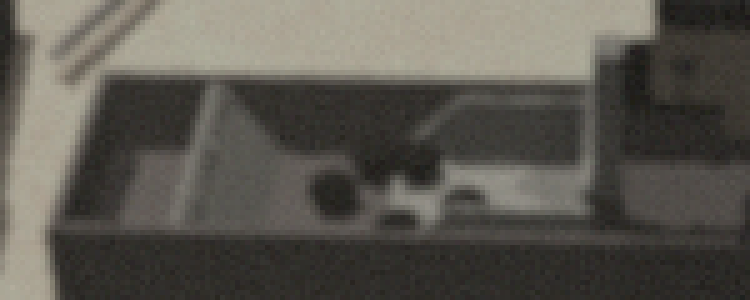

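Three feet are in the bowl at (210,300), (335,298) and (253,382), and three are clearly on the tray floor. I'll take these three and lift gently.

```bash
python3 -m crank '{"xyz":[[-0.05,-0.1,0],[-0.1,-0.2,0],[-0.05,-0.3,0],[0,-0.4,0],[0,-0.5,0],[0,-0.6,0],[0,-0.8,0],[0,-0.9,0],[0,-1.0,0],[0,-1.0,0],[0,-1.0,0],[0,-0.9,0],[0,-0.8,0],[0,-0.6,0],[0,-0.4,0],[0,-0.2,0],[0,0,0]],"roll":[0,0,0,0,0,0,0,0,0,0,0,0,0,0,0,0,0]}'
python3 lip.py
python3 - <<'E'
from cell import robot
import cv2
cv2.imwrite("pics/t19.png",robot.read_camera("top")[170:290,255:340,::-1].repeat(5,0).repeat(5,1))
cv2.imwrite("pics/s19.png",robot.read_camera("side")[160:280,210:360,::-1].repeat(5,0).repeat(5,1))
E
```

```text
time: 22.35
tool_pos: [0.4765, -0.0123, 0.1606]
tool_rot: [-1.571, -0.0, 0.087]
contact_force: [-0.1, -0.7, -2.6]
opening: 0.0135
22.35 F [-0.1 -0.7 -2.6]
lip tray [ 26.6  31.3 110.5] top px [278.97648067 231.11614216] crop6 [143.85888404 246.69685298]
lip tray [ 26.6  -3.7 110.5] top px [299.04415298 229.44712349] crop6 [264.26491791 236.68274096]
lip tray [ 26.6 -38.7 110.5] top px [319.11410715 227.77791504] crop6 [384.6846429  226.66749025]
```

View pics/t19.png

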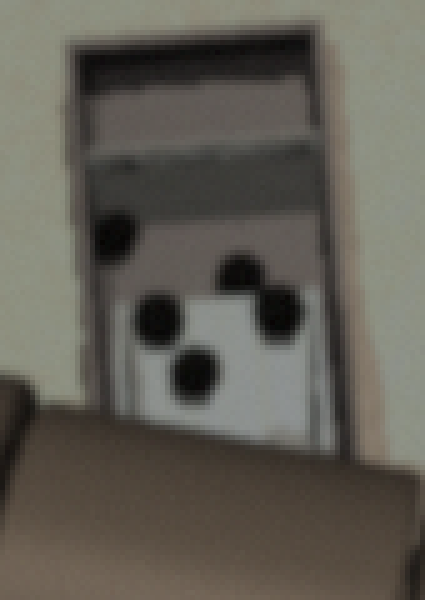

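View pics/s19.png

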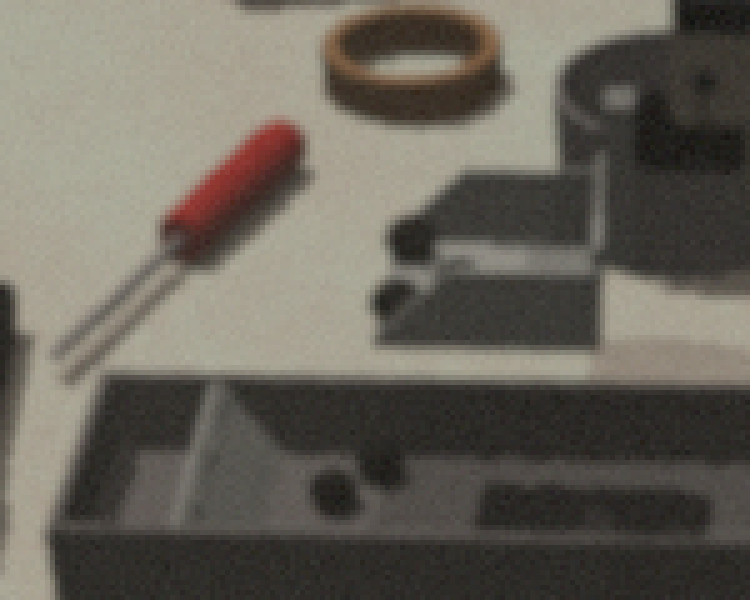

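```bash
python3 go.py 0.445 -0.2606 0.21 0.087
```

```text
t 22.45 pos [ 0.4763 -0.0122  0.1602] yaw 0.0872 F [-0.3   0.42 -1.87] M [ 0.02  0.14 -0.04] op 0.0137
roll 0.01 then xyz tool cm: -5.27 -4.98 -24.47
```

```bash
python3 -m crank '{"xyz":[[-0.06,-0.06,-0.3],[-0.13,-0.12,-0.6],[-0.22,-0.2,-1],[-0.3,-0.28,-1.4],[-0.39,-0.36,-1.8],[-0.39,-0.36,-1.8],[-0.39,-0.36,-1.8],[-0.39,-0.36,-1.8],[-0.39,-0.36,-1.8],[-0.39,-0.36,-1.8],[-0.39,-0.36,-1.8],[-0.39,-0.36,-1.8],[-0.39,-0.36,-1.8],[-0.39,-0.36,-1.8],[-0.3,-0.28,-1.4],[-0.22,-0.2,-1],[-0.13,-0.12,-0.6],[-0.06,-0.06,-0.3],[0,0,0]],"roll":[0,0,0,0,0,0,0,0,0,0,0,0,0,0,0,0,0,0,0]}'
python3 go.py 0.445 -0.2606 0.21 0.087
python3 - <<'E'
from cell import robot
import cv2
cv2.imwrite("pics/t20.png",robot.read_camera("top")[180:340,340:520,::-1].repeat(4,0).repeat(4,1))
cv2.imwrite("pics/s20.png",robot.read_camera("side")[60:240,280:460,::-1].repeat(3,0).repeat(3,1))
E
```

```text
time: 24.35
tool_pos: [0.4449, -0.262, 0.2096]
tool_rot: [-1.571, 0.0, 0.087]
contact_force: [0.2, 0.1, -2.4]
opening: 0.0137
t 24.35 pos [ 0.4449 -0.262   0.2096] yaw 0.0871 F [ 0.18  0.07 -2.41] M [ 0.05  0.16 -0.07] op 0.0137
roll 0.01 then xyz tool cm: 0.03 -0.04 0.14
```

View pics/t20.png

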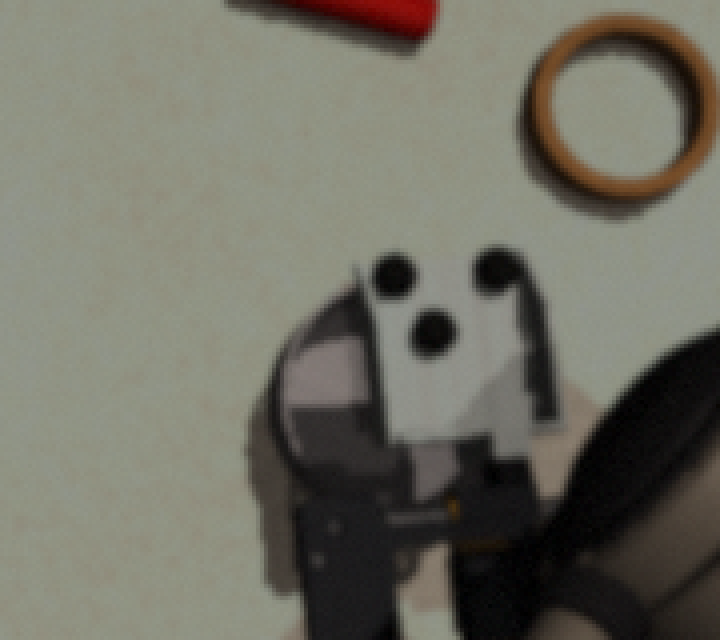

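View pics/s20.png

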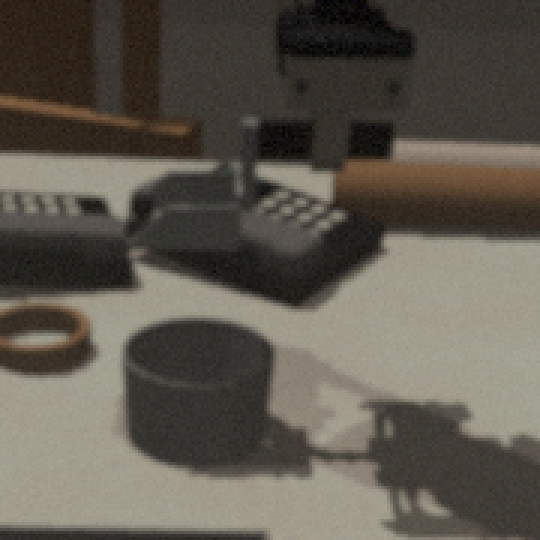

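Three feet are still in the bowl at (394,275), (495,270) and (433,332). I'll check the lateral alignment with the tin.

```bash
python3 - <<'E'
from h import *; from cell import robot
T=robot.calibration("top")
z=.2096-.048
a=toz(T,340+358/4,180+262/4,z+.002);b=toz(T,340+522/4,180+248/4,z+.002)
print(a,b,(a+b)/2)
o=robot.observe()["tool_pos"];print("model lip",o[:2]+.1315*np.array([np.cos(.087),np.sin(.087)]))
for q in((280,385),(465,480)):print(toz(T,340+q[0]/4,180+q[1]/4,.07))
E
```

```text
[ 0.57322929 -0.21617744  0.1636    ] [ 0.57922793 -0.2830235   0.1636    ] [ 0.57622861 -0.24960047  0.1636    ]
model lip [ 0.57591305 -0.25001724]
[ 0.53021091 -0.19847219  0.07      ]
[ 0.48831725 -0.27966028  0.07      ]
```

```bash
python3 -m crank '{"xyz":[[0,0,0],[0,0,0]],"roll":[0,0]}' 1 25; python3 -m crank '{"xyz":[[0,0,0],[0,0,0]],"roll":[0,0]}' 1 15
cat > pic.py <<'E'
import sys,cv2
from cell import robot
n=sys.argv[1]
a=robot.read_camera("top")[180:330,380:520,::-1].repeat(3,0).repeat(3,1)
b=robot.read_camera("side")[60:210,280:420,::-1].repeat(3,0).repeat(3,1)
import numpy as np
cv2.imwrite(f"pics/{n}.png",cv2.convertScaleAbs(np.hstack([a[:450],b[:450,:375]]),alpha=1.5))
print(np.round(robot.observe()["torque"],2),np.round(robot.observe()["contact_force"],2))
E
python3 pic.py p21
```

```text
time: 24.65
tool_pos: [0.445, -0.2615, 0.2097]
tool_rot: [-1.571, 0.0, 0.088]
contact_force: [0.0, -0.0, -2.0]
opening: 0.0137
time: 24.85
tool_pos: [0.4449, -0.2619, 0.2097]
tool_rot: [-1.571, -0.0, 0.087]
contact_force: [-0.2, 0.8, -2.4]
opening: 0.0137
[0.04 0.17 0.02] [ 0.66  0.29 -1.36]
```

View pics/p21.png

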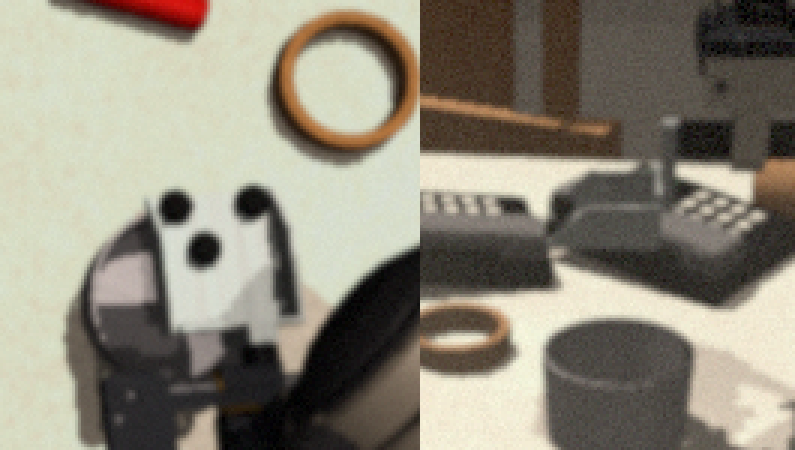

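No slip yet at 15 N. I reduce the grip further in short steps.

```bash
python3 -m crank '{"xyz":[[0,0,0]],"roll":[0]}' 1 11; python3 -m crank '{"xyz":[[0,0,0]],"roll":[0]}' 1 9;  python3 pic.py p22
```

```text
time: 25.05
tool_pos: [0.4449, -0.262, 0.2097]
tool_rot: [-1.571, -0.0, 0.087]
contact_force: [-0.0, -0.2, -1.4]
opening: 0.0142
time: 25.15
tool_pos: [0.4449, -0.262, 0.2097]
tool_rot: [-1.571, -0.0, 0.087]
contact_force: [-0.0, 0.1, -1.4]
opening: 0.0137
[0.04 0.12 0.02] [ 0.31 -0.35 -2.12]
```

View pics/p22.png

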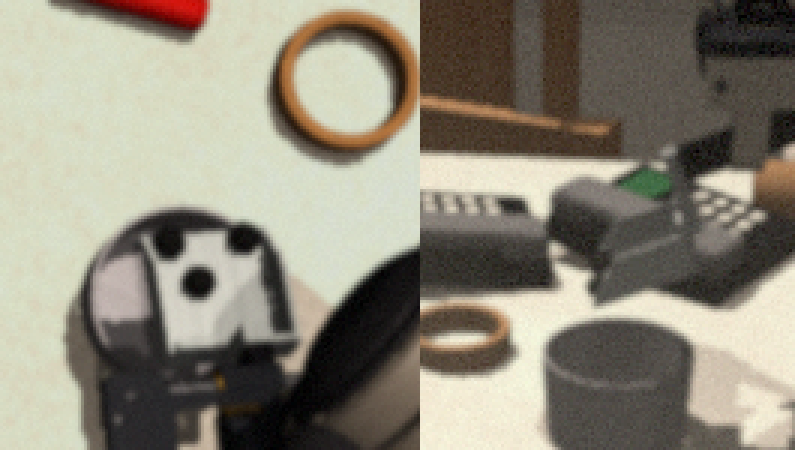

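```bash
python3 -m crank '{"xyz":[[0.3,0,0]],"roll":[0]}' 1 30;  python3 pic.py p23
```

```text
time: 25.35
tool_pos: [0.4477, -0.2617, 0.2097]
tool_rot: [-1.571, 0.0, 0.087]
contact_force: [-0.1, 0.2, -1.4]
opening: 0.014
[-0.01  0.17  0.03] [ 0.05 -0.28 -1.53]
```

View pics/p23.png

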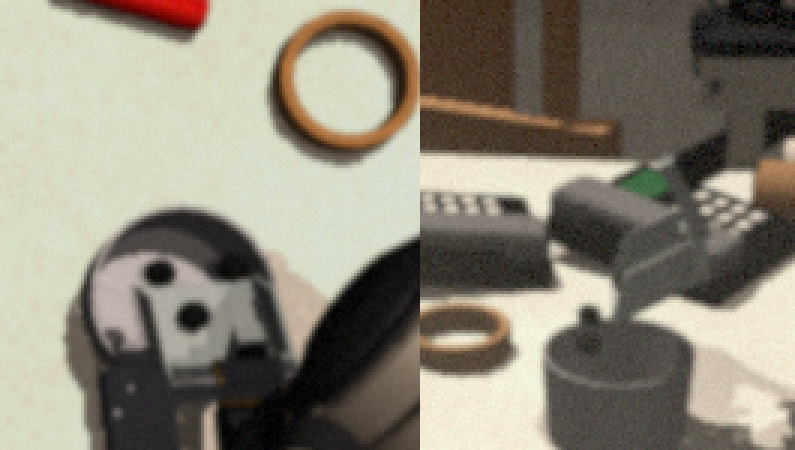

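```bash
python3 -m crank '{"xyz":[[0.5,0,0],[0.5,0,0],[0.3,0,0]],"roll":[0,0,0]}' 1 30;  python3 pic.py p24
```

```text
time: 25.75
tool_pos: [0.4615, -0.2605, 0.2097]
tool_rot: [-1.571, -0.0, 0.087]
contact_force: [0.4, -0.2, -1.2]
opening: 0.0141
[-0.02  0.08  0.05] [ 0.39  0.31 -1.66]
```

View pics/p24.png

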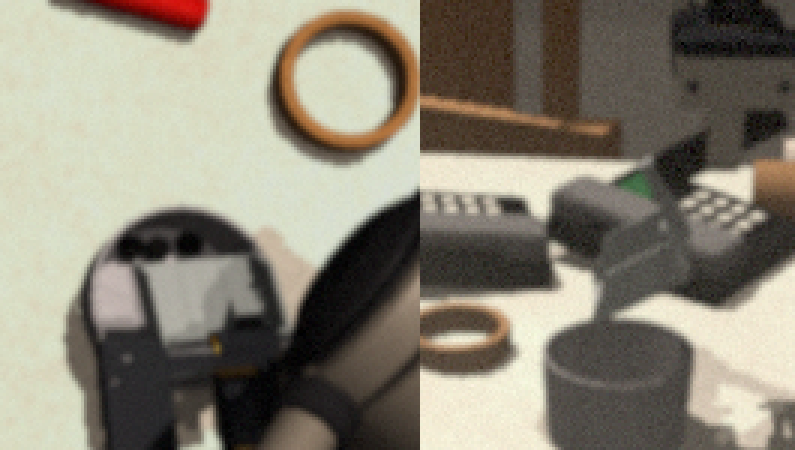

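All three feet are in the tin at (128,245), (155,248) and (188,242), and the bowl is empty. I clamp the scoop, rise, and go back to the free area on the left.

```bash
python3 -m crank '{"xyz":[[0,-1,0],[0,-1.5,0],[0,-1.5,0],[0,0,0]],"roll":[0,0,2.5,2.5]}' 1 60;  python3 go.py 0.54 0.25 0.25 0
```

```text
time: 26.25
tool_pos: [0.4617, -0.2613, 0.2527]
tool_rot: [-1.574, -0.004, -0.002]
contact_force: [-0.8, -0.1, -1.3]
opening: 0.0138
t 26.25 pos [ 0.4617 -0.2613  0.2527] yaw -0.0018 F [-0.84 -0.14 -1.26] M [ 0.    0.06 -0.03] op 0.0138
roll -0.11 then xyz tool cm: 7.83 0.27 51.13
```

```bash
python3 -m crank '{"xyz":[[0.2,0,1],[0.3,0,2],[0.4,0,2.8],[0.4,0,2.8],[0.4,0,2.8],[0.4,0,2.8],[0.4,0,2.8],[0.4,0,2.8],[0.4,0,2.8],[0.4,0,2.8],[0.4,0,2.8],[0.4,0,2.8],[0.4,0,2.8],[0.4,0,2.8],[0.4,0,2.8],[0.4,0,2.8],[0.4,0,2.8],[0.5,0,2.5],[0.5,0,2],[0.5,0,1.5]],"roll":[0,0,0,0,0,0,0,0,0,0,0,0,0,0,0,0,0,0,0,0]}'
python3 -m crank '{"xyz":[[0,1,0],[0,2,0],[0,2.5,0],[0,2,0],[0,1,0],[0,0.5,0],[0,0,0]],"roll":[0,0,0,0,0,0,0]}'
python3 go.py 0.54 0.25 0.12 0
python3 - <<'E'
from cell import robot
import cv2
cv2.imwrite("pics/s25.png",robot.read_camera("side")[230:430,180:440,::-1].repeat(3,0).repeat(3,1))
cv2.imwrite("pics/t25.png",robot.read_camera("top")[200:350,80:280,::-1].repeat(4,0).repeat(4,1))
E
```

```text
time: 28.25
tool_pos: [0.5401, 0.2514, 0.2497]
tool_rot: [-1.57, 0.001, 0.003]
contact_force: [1.3, 0.3, -2.4]
opening: 0.0138
time: 28.95
tool_pos: [0.5407, 0.2492, 0.1595]
tool_rot: [-1.571, 0.001, -0.0]
contact_force: [-0.1, 0.5, -1.1]
opening: 0.0137
t 28.95 pos [0.5407 0.2492 0.1595] yaw -0.0000 F [-0.14  0.46 -1.11] M [-0.01  0.11  0.  ] op 0.0137
roll -0.00 then xyz tool cm: -0.07 3.95 0.08
```

View pics/s25.png

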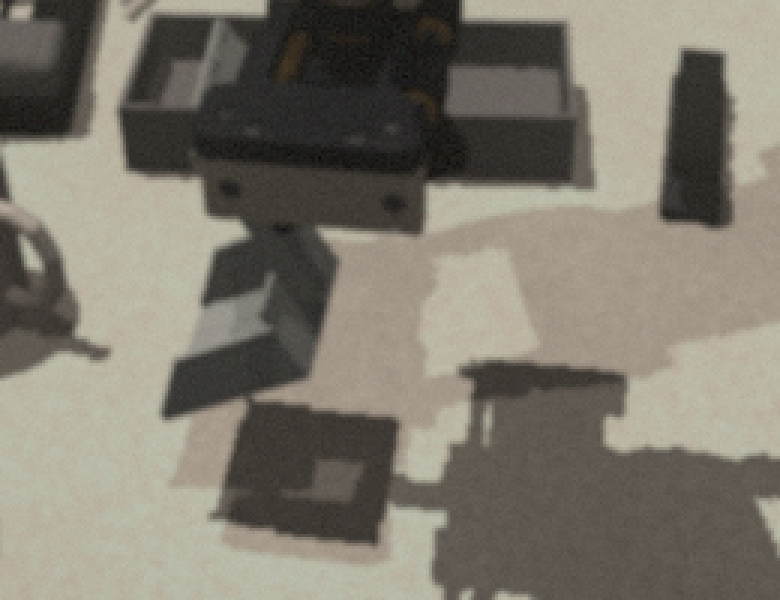

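View pics/t25.png

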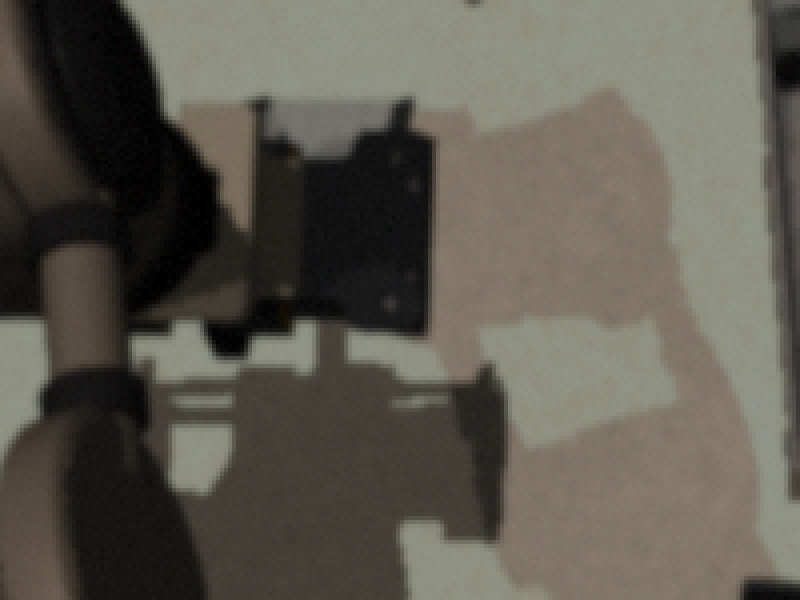

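```bash
python3 - <<'E'
from fit2 import *
t=lambda a,b:(T,(80+a/4,200+b/4)); s=lambda a,b:(S,(180+a/3,230+b/3))
O=[(*t(262,98),(37.5,35,1)),(*t(410,98),(37.5,-35,1)),(*s(165,416),(37.5,35,0)),(*s(308,378),(-37.5,35,0)),(*s(336,262),(-37.5,35,38))]
p,f,e=fit5(O,[.58,.25,.06,0,.6]); print(np.round(p,4),np.round(e,4),np.degrees(p[4])); print(np.round(f,1).tolist())
print("lip",p[:3]+R.from_euler("xyz",[0,p[4],p[3]]).apply([.0375,0,0]))
E
```

```text
[0.5909 0.2418 0.0793 0.1847 0.2413] [0.0011 0.0012 0.0017 0.0226 0.0208] 13.824860502732921
[[-1.0, 1.1], [-0.1, -5.8], [1.4, -6.5], [10.0, -5.8], [-7.8, 12.3]]
lip [0.62672672 0.24847058 0.07033706]
```

```bash
python3 - <<'E'
from fit2 import *
t=lambda a,b:(T,(80+a/4,200+b/4)); s=lambda a,b:(S,(180+a/3,230+b/3))
O=[(*t(262,98),(37.5,35,1)),(*t(410,98),(37.5,-35,1)),(*s(165,416),(37.5,35,0)),(*s(308,378),(-37.5,35,0)),(*s(336,262),(-37.5,-35,0)),(*s(271,275),(-37.5,35,38))]
p,f,e=fit5(O,[.58,.25,.06,0,.6]); print(np.round(p,4),np.round(e,4),np.degrees(p[4])); print(np.round(f,1).tolist())
print("lip",p[:3]+R.from_euler("xyz",[0,p[4],p[3]]).apply([.0375,0,0]))
print("grip from pose",p[:3]+R.from_euler("xyz",[0,p[4],p[3]]).apply([-.094,0,.067]))
E
```

```text
[0.5905 0.2487 0.081  0.0196 0.4764] [0.0008 0.0011 0.0014 0.0162 0.017 ] 27.293635385767043
[[-0.6, 0.0], [0.5, -0.6], [-0.6, -2.4], [1.6, -3.8], [1.2, -4.3], [-1.7, 9.8]]
lip [0.62381665 0.24930492 0.06384912]
grip from pose [0.53769628 0.24761421 0.18368932]
```

```bash
python3 - <<'E'
from fit2 import *
t=lambda a,b:(T,(80+a/4,200+b/4)); s=lambda a,b:(S,(180+a/3,230+b/3))
O=[(*t(262,98),(37.5,35,1)),(*t(410,98),(37.5,-35,1)),(*s(165,416),(37.5,35,0)),(*s(308,378),(-37.5,35,0)),(*s(336,262),(-37.5,-35,0))]
p,f,e=fit5(O,[.58,.25,.06,0,.6]); print(np.round(p,4),np.round(e,4),np.degrees(p[4])); print(np.round(f,1).tolist())
g=np.array([.5407,.2492,.1783])
for d in (25,30,35,40,45):
    Rr=R.from_euler("xyz",[0,np.radians(d),0])
    print(d,[np.round(proj(c,g+Rr.apply((np.array(l)-[-94,0,67])/1000))-u,1).tolist() for c,u,l in O], (g+Rr.apply([.1315,0,-.067])).round(4))
E
```

```text
[0.5911 0.2503 0.0762 0.0027 0.4885] [0.0008 0.0011 0.0015 0.0187 0.0249] 27.98928791259191
[[-0.2, -0.0], [0.6, -0.0], [-1.1, 0.9], [0.3, -0.1], [0.8, -0.8]]
25 [[0.0, -4.3], [0.9, -4.2], [-6.7, -2.2], [-4.1, -1.1], [-3.0, -1.6]] [0.6316 0.2492 0.062 ]
30 [[1.1, 2.0], [1.7, 2.1], [1.7, 2.5], [1.9, 0.4], [2.4, -0.2]] [0.6211 0.2492 0.0545]
35 [[1.9, 8.4], [2.4, 8.5], [10.5, 6.7], [7.9, 1.6], [7.9, 0.9]] [0.61   0.2492 0.048 ]
40 [[2.5, 15.0], [2.9, 15.1], [19.5, 10.5], [14.0, 2.4], [13.5, 1.6]] [0.5984 0.2492 0.0424]
45 [[3.0, 21.6], [3.2, 21.8], [28.7, 13.7], [20.1, 2.9], [19.0, 1.9]] [0.5863 0.2492 0.0379]
```

Scoop pitch is about 28° lip-down, with the lip about 57 mm above the desk. I lower it, then let the lip rotate it back to flat along an arc with a light grip.

```bash
python3 -m crank '{"xyz":[[-0.4,0.5,0],[-0.6,1.2,0],[-0.6,1.5,0],[-0.4,1.0,0],[0,0.5,0],[0,0.2,0],[0,0,0]],"roll":[0,0,0,0,0,0,0]}' 1 16
python3 -m crank '{"xyz":[[0,0.3,0],[0,0.2,0]],"roll":[0,0]}'
python3 -m crank '{"xyz":[[0,0.3,0],[0,0.2,0]],"roll":[0,0]}'
python3 - <<'E'
from cell import robot
import cv2
cv2.imwrite("pics/s26.png",robot.read_camera("side")[230:430,180:440,::-1].repeat(3,0).repeat(3,1))
E
```

```text
time: 29.75
tool_pos: [0.5213, 0.2495, 0.1109]
tool_rot: [-1.571, -0.001, -0.0]
contact_force: [0.6, 0.2, -1.5]
opening: 0.0142
time: 29.95
tool_pos: [0.5212, 0.2495, 0.1059]
tool_rot: [-1.57, -0.001, -0.0]
contact_force: [-1.0, -0.3, -1.7]
opening: 0.0138
time: 30.15
tool_pos: [0.5205, 0.2496, 0.1013]
tool_rot: [-1.57, 0.0, -0.0]
contact_force: [-5.4, 0.7, 8.1]
opening: 0.0138
```

View pics/s26.png

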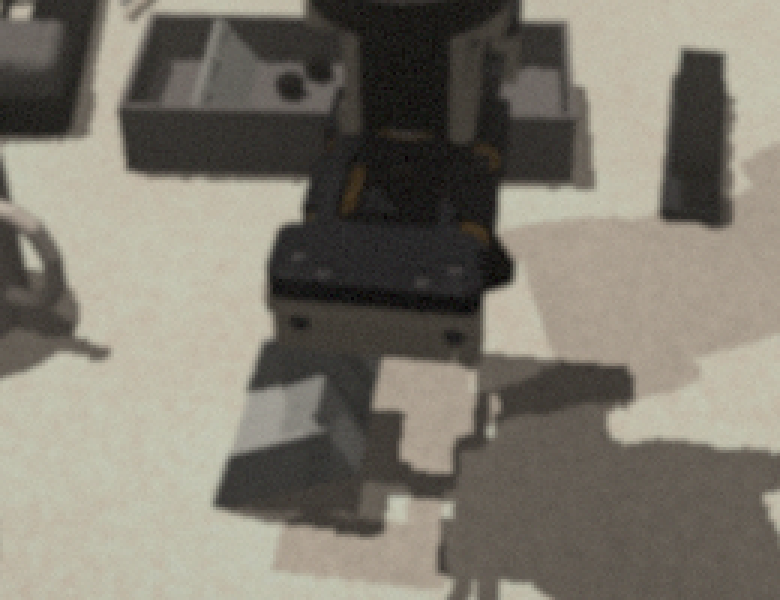

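```bash
python3 -m crank '{"xyz":[[-0.3,0,0],[-0.4,0.3,0],[-0.4,0.3,0],[-0.4,0.35,0]],"roll":[0,0,0,0]}' 1 9
python3 -m crank '{"xyz":[[-0.35,0.38,0],[-0.35,0.38,0],[-0.35,0.38,0],[-0.35,0.38,0],[-0.33,0.38,0],[0,0,0]],"roll":[0,0,0,0,0,0]}' 1 9
python3 - <<'E'
from cell import robot
import cv2
cv2.imwrite("pics/s27.png",robot.read_camera("side")[230:430,180:440,::-1].repeat(3,0).repeat(3,1))
E
```

```text
time: 30.6
tool_pos: [0.5055, 0.2495, 0.0909]
tool_rot: [-1.571, -0.0, 0.0]
contact_force: [0.0, 0.2, -0.2]
opening: 0.0138
time: 31.2
tool_pos: [0.488, 0.2493, 0.0715]
tool_rot: [-1.571, 0.001, 0.0]
contact_force: [0.2, 0.5, -0.2]
opening: 0.0141
```

View pics/s27.png

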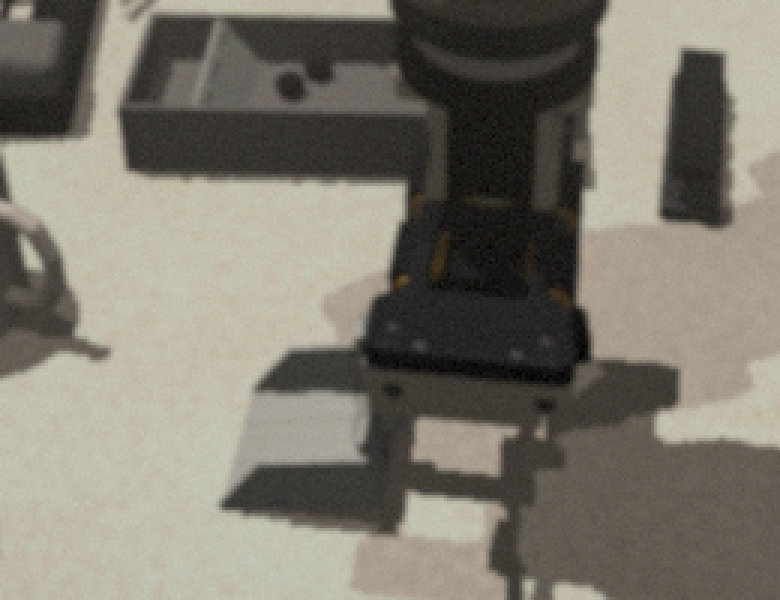

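Rotation is going as planned, with about 11° left. I continue the arc to flat.

```bash
python3 -m crank '{"xyz":[[-0.3,0.4,0],[-0.25,0.4,0],[-0.25,0.4,0],[-0.2,0.35,0],[0,0,0]],"roll":[0,0,0,0,0]}' 1 9
python3 -m crank '{"xyz":[[-0.15,0.25,0],[-0.1,0.2,0],[0,0,0]],"roll":[0,0,0]}' 1 9
python3 -m crank '{"xyz":[[0,0.15,0],[0,0,0]],"roll":[0,0]}' 1 9
python3 - <<'E'
from cell import robot
import cv2
cv2.imwrite("pics/s28.png",robot.read_camera("side")[230:430,180:440,::-1].repeat(3,0).repeat(3,1))
E
```

```text
time: 31.75
tool_pos: [0.4779, 0.2493, 0.0561]
tool_rot: [-1.571, 0.001, 0.0]
contact_force: [-0.6, 0.3, -0.6]
opening: 0.0143
time: 32.05
tool_pos: [0.4759, 0.2494, 0.052]
tool_rot: [-1.571, 0.0, -0.0]
contact_force: [-0.6, -0.5, -1.0]
opening: 0.0141
time: 32.25
tool_pos: [0.476, 0.2494, 0.0506]
tool_rot: [-1.571, 0.0, -0.0]
contact_force: [-1.1, -0.4, 0.4]
opening: 0.0141
```

View pics/s28.png

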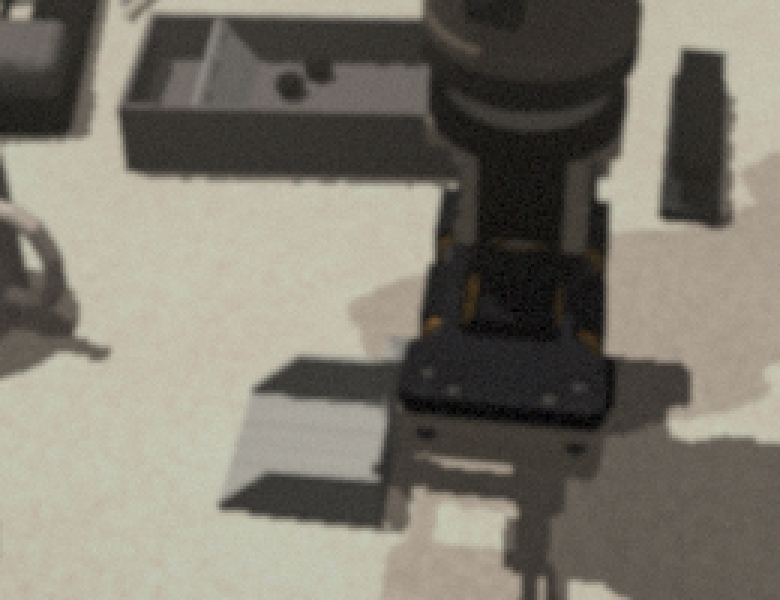

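```bash
python3 -m crank '{"xyz":[[0,0.1,0],[0,0,0]],"roll":[0,0]}' 1 9
python3 -m crank '{"xyz":[[0,0.1,0],[0,0,0]],"roll":[0,0]}' 1 6
python3 -m crank '{"xyz":[[0,0.1,0],[0,0,0]],"roll":[0,0]}' 1 5
```

```text
time: 32.5
tool_pos: [0.4761, 0.2494, 0.0497]
tool_rot: [-1.571, -0.0, -0.0]
contact_force: [-1.4, 0.2, 0.3]
opening: 0.014
time: 32.7
tool_pos: [0.476, 0.2494, 0.0486]
tool_rot: [-1.571, 0.0, -0.0]
contact_force: [-0.6, 0.5, -0.5]
opening: 0.0141
time: 32.9
tool_pos: [0.476, 0.2494, 0.0476]
tool_rot: [-1.571, 0.0, -0.0]
contact_force: [1.0, -0.8, 0.5]
opening: 0.0137
```

```bash
python3 -m crank '{"xyz":[[0,0.1,0],[0,0,0]],"roll":[0,0]}' 1 4
python3 -m crank '{"xyz":[[0,0.05,0],[0,0,0],[0,0,0]],"roll":[0,0,0]}' 1 3
python3 - <<'E'
from cell import robot
import cv2
cv2.imwrite("pics/s29.png",robot.read_camera("side")[230:430,180:440,::-1].repeat(3,0).repeat(3,1))
E
```

```text
time: 33.1
tool_pos: [0.476, 0.2494, 0.0467]
tool_rot: [-1.571, 0.0, -0.0]
contact_force: [-0.1, 0.8, 1.0]
opening: 0.0139
time: 33.4
tool_pos: [0.4759, 0.2495, 0.0463]
tool_rot: [-1.571, 0.0, -0.0]
contact_force: [-2.6, -0.4, 3.5]
opening: 0.014
```

View pics/s29.png

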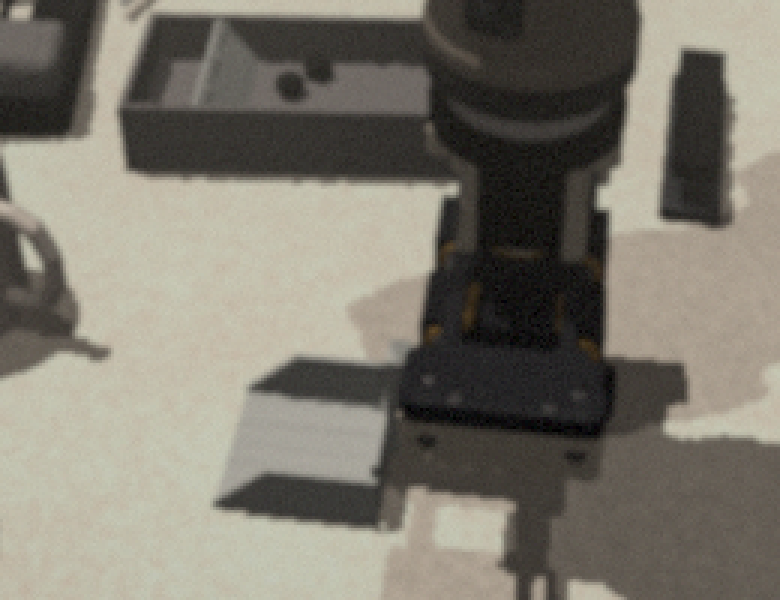

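The scoop is flat and bearing on the desk. I release and rise.

```bash
python3 -m crank '{"xyz":[[0,0,0],[0,0,0],[0,0,0],[0,0,0],[0,0,0],[0,0,0],[0,0,0],[0,0,0],[0,0,0],[0,0,0],[0,0,0]],"roll":[0,0,0,0,0,0,0,0,0,0,0]}' -1
python3 -m crank '{"xyz":[[0,-0.5,0],[0,-1.5,0],[0,-3,0],[0,-3.5,0],[0,-3.5,0],[0,-3,0],[-2,-2,0],[-3,0,0],[-3,0,0],[-3,0,0],[-2,0,0],[0,0,0]],"roll":[0,0,0,0,0,0,0,0,0,0,0,0]}' -1
python3 - <<'E'
from cell import robot
import cv2
cv2.imwrite("pics/t30.png",robot.read_camera("top")[:,:,::-1])
cv2.imwrite("pics/s30.png",robot.read_camera("side")[:,:,::-1])
E
```

```text
time: 34.55
tool_pos: [0.4761, 0.2494, 0.0462]
tool_rot: [-1.571, -0.0, -0.0]
contact_force: [-0.3, 0.5, 0.7]
opening: 0.0914
time: 35.75
tool_pos: [0.3439, 0.2494, 0.2168]
tool_rot: [-1.571, 0.0, 0.001]
contact_force: [0.0, 0.2, -0.1]
opening: 0.0918
```

View pics/t30.png

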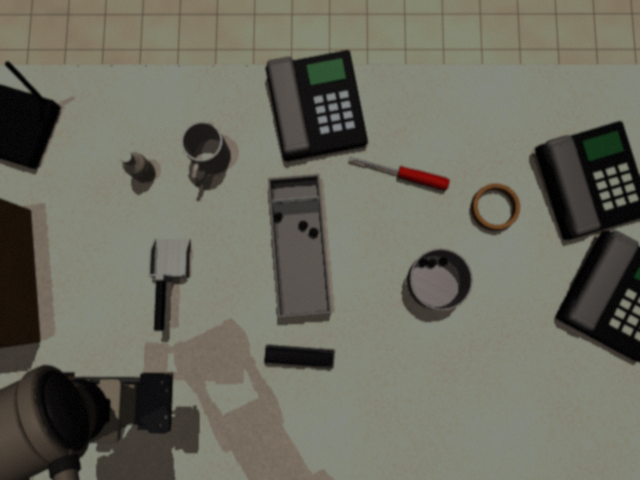

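View pics/s30.png

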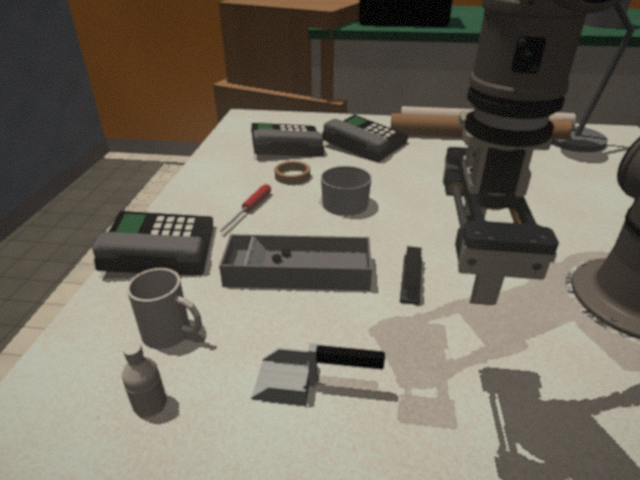

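Three feet are in the tin at about (422–443, 263) and three in the tray at (278,217), (303,226) and (313,233). The scoop lies flat, and the tin and the other objects are where they were. I hand in.

```bash
python3 -c "
from cell import robot
print(robot.hand_in())"
```

```text
the job is handed in; nothing more can be done
None
```

The job is done and handed in at about 36 s. Three rubber feet are in the tin, the other three are still in the tray, and the scoop is lying flat on the desk, released.

**How it went:** I scooped the feet against the end ramp. I tipped the scoop over the tin by easing the grip so it swung lip-down. I then laid it down on the left side of the desk by letting its lip turn it level.

**Last checks:**
- The final top and side pictures show three feet in the tin and three in the tray, with none on the desk.
- The tin, mug, glue, tape roll, screwdriver and stapler look unmoved, judged by eye.
- The gripper is open and clear of everything.

**What did not go perfectly:**
- **Contact force:** the highest reading against the ramp was about 10 N. It was about 9–10 N when the lip first met the desk on laying down.
- **Extra feet:** the second and third scooping strokes drew two more feet to the lip, but they dropped back into the tray. The delivered count is exactly three, with no spare.

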